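# Clamp the post insulators strip side up

## Robot

A 6-joint arm with a two-finger parallel gripper is mounted at the origin on the work surface. World frame = base frame: x ahead of the robot, y to its left, z up, the work surface at z = 0. Lengths are in m, angles in degrees, forces in N, time in s.
With the tool pointing down it reaches from about 0.25 to 0.725 m from the base axis. Payload 9.7 kg.
Tool frame: the origin (TCP) lies at the very end of the fingers, on their centre line; the grasp point (between the pads) lies 19 mm behind it; z points along the fingers, y is the line along which they close (so a half turn about z gives the same grasp; the last joint's range is limited). The gripper opens to 85 mm and grips with 20 to 120 N. Pads are 22 mm wide; open, the fingers measure 114 mm over their backs; the gripper's body (76 mm by 85 mm) begins 54 mm behind the grasp point. The pads swing forward as they close: fully open they stand 13 mm farther back than shut.
Start: joints at [63.083, 4.979, 10.078, 95.1, 0, 90], TCP at [0.249, 0.49, 0.231] pointing down, gripper open.
Joint ranges: [-179.16, 179.16], [-48.56, 103.87], [-65.8, 70.77], [-126.05, 130.52], [-82.76, 87.17], [-180, 180]. Speed limits (degrees/s): [127.2, 127.2, 147.25, 180, 180, 180].

## Interface

Orientations are given as [roll, pitch, yaw] about the fixed x, y, z axes, in that order (R = Rz(yaw) Ry(pitch) Rx(roll)).
In Python, from workcell import bot gives the robot as it stands.
- The arm moves only by the tool step_arm, never from a script. Its argument "targets" is a list of rows, each a list of 3 entries, a list of its own where there are three numbers: the opening, from 0 (shut) to 1 (fully open), then the shift along the world's x, y, z in mm, then the turn, a rotation vector about the world's x, y, z in rad. In form: [[grip, [tx, ty, tz], [wx, wy, wz]], ...]. A call has 1 to 8 rows; each row is the pose to reach, as a shift and turn from the pose commanded when the call began; what a row does not reach only later rows make up. A row lasts 1/10 s, in which the tool goes at most 50 mm and 8.59 degrees, less where a joint would pass 70% of its speed; a pose out of reach is approached as far as the arm can. A call with a gripper value outside its range is refused whole. The fingers move at their own pace and stop on an object; "force" is the grip in N (left out, the last holds). Time passes only in rows, so rows that repeat a pose let the fingers close. It gives the time, the measured TCP pose, the force, the opening and the grip force at its end, in the units of the state.
- bot.get_obs(): the state, without advancing time (a new reading comes with each control period).
- bot.camera(name): name is "scene" or "side" or "wrist"; returns (picture, depth): 384x512x3 uint8, red, green, blue; 384x512 float32, m along the optical axis (not along the pixel's ray), 0 where there is no reading.
- bot.camera_params(name): a dict with "K" (3x3 intrinsics, pixels), "k1" (the pictures are not rectified: a ray, as slopes to the right and down, at radius r is drawn at 1 + k1 r^2 times it, then the intrinsics apply), "R" (3x3) and "t" (3): a world point X has camera coordinates R X + t. Camera axes: x right, y down, z forward; pixel columns grow to the right and rows downward; lengths in m; the calibration is good to about 2 mm. A picture is of the moment at which its call begins: read the wrist's pose just before it. camera_params takes no time and is no camera call; for the wrist camera it gives the pose at the moment of the call.
- bot.job_done(): hands the job in; it is judged then, once.
The state is a dict: "time": time; "q": joint angles; "qd": joint speeds; "joint_efforts": joint torques, N m; "ee_pos": TCP position; "tcp_rot": TCP orientation; "wrist_force": force on the tool from outside, world axes, zero at the start; "torque": the same for the moment, N m; "opening": finger opening in m; "grasp_force": force on a finger pad.
Only numpy, scipy, OpenCV 4.12 (cv2) and the standard library are available. Lean on these libraries where they do the work, as an engineer would, in place of code of your own. Each camera call takes 0.05 s, during which the arm holds its last target. There are 200 camera calls.

## Task

Set up the clamping board for the next student: wind the handwheel until the jaw is fully back, then lay every hexagonal post insulator from the table lengthwise in a bay of its own, rolled so that its brass strip is on top. When all of them lie in the bays, wind the jaw forward until it has pushed them up against the fence and holds them there, and leave the other things on the table where they are.

Things in the scene. Friction and masses are not known exactly. Their poses are not given: they have to be found in the camera images.
- pillar1: hexagonal dark red resin post insulator, about 110 g, 36 mm across flats (41.6 over corners), 56 mm long, grippable by its two flat ends. One long flat, the marked face, has a 46 x 13 mm brass strip; it starts lying on another flat on the table. Origin: the bar's centre; x along its length; z straight out of the marked face, so z is up when the strip is on top. May be absent.
- pillar2: hexagonal dark red resin post insulator, about 110 g, 36 mm across flats (41.6 over corners), 56 mm long, grippable by its two flat ends. One long flat, the marked face, has a 46 x 13 mm brass strip; it starts lying on another flat on the table. Origin: the bar's centre; x along its length; z straight out of the marked face, so z is up when the strip is on top. May be absent.
- pillar3: hexagonal dark red resin post insulator, about 110 g, 36 mm across flats (41.6 over corners), 56 mm long, grippable by its two flat ends. One long flat, the marked face, has a 46 x 13 mm brass strip; it starts lying on another flat on the table. Origin: the bar's centre; x along its length; z straight out of the marked face, so z is up when the strip is on top. May be absent.
- pillar4: hexagonal dark red resin post insulator, about 110 g, 36 mm across flats (41.6 over corners), 56 mm long, grippable by its two flat ends. One long flat, the marked face, has a 46 x 13 mm brass strip; it starts lying on another flat on the table. Origin: the bar's centre; x along its length; z straight out of the marked face, so z is up when the strip is on top. May be absent.
- board: fixed plywood clamping board, 250 (x) x 370 mm (y), 12 mm thick, z up. Origin on the table under the middle of the bays. Four bays run along y, centred at x = -81, -27, +27, +81 mm, parted and flanked by ribs 12 mm wide, 8 mm high, from y = -64 to +41 mm (42 mm clear between ribs). Across the -y end of the bays stands a fence, 30 mm high, its face at y = -64 mm; across the +y end, the jaw.
- board_bay (a point): point on the board's top surface, 12 mm above the table, right over the board's origin (on the middle rib's line); axes as the board's. An insulator lying in a bay points along y, its origin 18 mm above this surface
- jaw_face (a point): middle of the face, towards the fence, of the steel jaw: 228 mm wide across all bays, 18 mm thick, lower edge 8 mm and upper edge 34 mm above the board's top surface. Fully back, it is at y = +64 mm of the board, 128 mm from the fence
- jaw (a joint): jaw travel in m towards the fence (board -y): 0 = fully back on its back stop; 0.072 = gap as long as an insulator (56 mm), where it stops on insulators lying against the fence; 0.084 = end of travel with empty bays. Starts between. Driven only by the handwheel, 7 mm per rad; stays where it is left
- wheel (a joint): handwheel angle in rad = jaw travel / 0.007 m; grows, and the jaw closes, as it turns clockwise seen from above; 0 = jaw fully back. Turns easily (about 2 N at the crank) until the jaw meets something
- wheel_hub (a point): top middle of the handwheel, a level dark steel disc 104 mm across, its top 74 mm above the table, turning on a vertical axis 215 mm towards +y from the board's origin
- crank_grip (a point): middle of the crank knob, an upright black cylinder 20 mm in diameter and 40 mm high (78 to 118 mm above the table), standing on the wheel 40 mm from its axis. It spins freely on its pin, so it can be gripped from above and carried round without turning the tool
- breaker: white two-pole circuit breaker, 66 x 36 x 67 mm, loose, not part of the job. Origin: centre of its underside
- breaker2: white two-pole circuit breaker, 66 x 36 x 67 mm, loose, not part of the job. Origin: centre of its underside
- contactor: black contactor, 75 x 45 x 80 mm, loose, not part of the job. Origin: centre of its underside
- station: push-button station, 70 x 120 x 63 mm, loose, not part of the job. Origin: centre of its underside
- driver: screwdriver, about 200 mm long, not part of the job. Origin: near the middle of the tool
- water: small water bottle, 60 mm across, 150 mm tall, not part of the job. Origin: centre of its underside
- tape: roll of black tape, 56 mm across, 19 mm high, not part of the job. Origin: centre of its underside
- meter: red multimeter, 150 x 75 x 41 mm, not part of the job. Origin: centre of its underside
Mind the look-alikes: they are no part of the job. What is shaped like the pillar1 but green is not meant.

How it is judged (in metres and radians):
On the way, in this order (a step that is already met when the one before it is completed fails the run):
1. the jaw is wound fully back (within 2.5 mm of its back stop) (value of joint jaw below 0.0025 m), for 0.2 s.
2. every insulator lies in a bay, strip up, with the jaw still back (at most 20 mm forward) (height (world z) of pillar1 between 0.028 and 0.0325 m and angle between each of pillar1, pillar2, pillar3, pillar4's own z axis and vertical below 0.12 rad and angle between the x axis of each of pillar1, pillar2, pillar3, pillar4 and the y axis of board_bay, either way round below 0.25 rad and (x of pillar1 in the frame of board_bay between -0.093 and -0.069 m or x of pillar1 in the frame of board_bay between -0.039 and -0.015 m or x of pillar1 in the frame of board_bay between 0.015 and 0.039 m or x of pillar1 in the frame of board_bay between 0.069 and 0.093 m) and y of pillar1 in the frame of board_bay between -0.045 and 0.045 m and height (world z) of pillar2 between 0.028 and 0.0325 m and (x of pillar2 in the frame of board_bay between -0.093 and -0.069 m or x of pillar2 in the frame of board_bay between -0.039 and -0.015 m or x of pillar2 in the frame of board_bay between 0.015 and 0.039 m or x of pillar2 in the frame of board_bay between 0.069 and 0.093 m) and y of pillar2 in the frame of board_bay between -0.045 and 0.045 m and height (world z) of pillar3 between 0.028 and 0.0325 m and (x of pillar3 in the frame of board_bay between -0.093 and -0.069 m or x of pillar3 in the frame of board_bay between -0.039 and -0.015 m or x of pillar3 in the frame of board_bay between 0.015 and 0.039 m or x of pillar3 in the frame of board_bay between 0.069 and 0.093 m) and y of pillar3 in the frame of board_bay between -0.045 and 0.045 m and height (world z) of pillar4 between 0.028 and 0.0325 m and (x of pillar4 in the frame of board_bay between -0.093 and -0.069 m or x of pillar4 in the frame of board_bay between -0.039 and -0.015 m or x of pillar4 in the frame of board_bay between 0.015 and 0.039 m or x of pillar4 in the frame of board_bay between 0.069 and 0.093 m) and y of pillar4 in the frame of board_bay between -0.045 and 0.045 m and value of joint jaw below 0.02 m), for 0.2 s.
3. the jaw is wound forward and meets the insulators (value of joint jaw between 0.0695 and 0.0745 m), for 0.2 s.
At the end, for the whole second after the job is handed in: The jaw is home on the insulators (gap within 2.5 mm of their length), every insulator lies in a bay (within 12 mm of its middle line, within 0.08 rad of its direction), strip up within 0.12 rad, its fence end within 2.5 mm of the fence, all at rest (all of step 3 and height (world z) of pillar1 between 0.028 and 0.0325 m and angle between each of pillar1, pillar2, pillar3, pillar4's own z axis and vertical below 0.12 rad and angle between the x axis of each of pillar1, pillar2, pillar3, pillar4 and the y axis of board_bay, either way round below 0.08 rad and (x of pillar1 in the frame of board_bay between -0.093 and -0.069 m or x of pillar1 in the frame of board_bay between -0.039 and -0.015 m or x of pillar1 in the frame of board_bay between 0.015 and 0.039 m or x of pillar1 in the frame of board_bay between 0.069 and 0.093 m) and y of pillar1 in the frame of board_bay between -0.045 and 0.045 m and y of each of pillar1, pillar2, pillar3, pillar4 in the frame of board_bay below -0.0335 m and linear speed of each of pillar1, pillar2, pillar3, pillar4 below 0.01 m/s and height (world z) of pillar2 between 0.028 and 0.0325 m and (x of pillar2 in the frame of board_bay between -0.093 and -0.069 m or x of pillar2 in the frame of board_bay between -0.039 and -0.015 m or x of pillar2 in the frame of board_bay between 0.015 and 0.039 m or x of pillar2 in the frame of board_bay between 0.069 and 0.093 m) and y of pillar2 in the frame of board_bay between -0.045 and 0.045 m and height (world z) of pillar3 between 0.028 and 0.0325 m and (x of pillar3 in the frame of board_bay between -0.093 and -0.069 m or x of pillar3 in the frame of board_bay between -0.039 and -0.015 m or x of pillar3 in the frame of board_bay between 0.015 and 0.039 m or x of pillar3 in the frame of board_bay between 0.069 and 0.093 m) and y of pillar3 in the frame of board_bay between -0.045 and 0.045 m and height (world z) of pillar4 between 0.028 and 0.0325 m and (x of pillar4 in the frame of board_bay between -0.093 and -0.069 m or x of pillar4 in the frame of board_bay between -0.039 and -0.015 m or x of pillar4 in the frame of board_bay between 0.015 and 0.039 m or x of pillar4 in the frame of board_bay between 0.069 and 0.093 m) and y of pillar4 in the frame of board_bay between -0.045 and 0.045 m and velocity of joint jaw below 0.003 m/s); the robot touches nothing.
It fails at once if one of the other things on the table is moved by more than 40 mm (distance of any of breaker, breaker2, contactor, station, driver, water, tape, meter from where it was at the start of the episode above 0.04 m).
Of pillar1, pillar2, pillar3, pillar4 only 3 to 4 are there at a start; the rules pass over those that are not, and their reading is None.
At some moment in a run one of pillar1, pillar2, pillar3, pillar4 may be knocked a few centimetres aside while the robot is not near it.
Once in a run the grip may slacken for a moment while it holds something.
It also fails if it takes over 210 s, if anything falls off the work surface, if the arm or the gripper's body presses on something with over 40 N, if the wrist force passes 120 N, or if a joint passes its speed limit or range.

## Working session

There is one attempt and no reset: what is moved stays moved. The work goes in short steps, Python scripts to look and compute and a tool call to move; the robot and the scene stay as the last step left them, time stands still between calls to the robot, and variables do not carry over. Pictures are saved under pics/ and viewed, at most 14 in all, crops included, and the job is handed in when it is done.

Besides the shell and the picture viewer there is one more tool, called after "Call:" by a JSON object that holds its "fn" and its "kwargs", one argument or row to a line. step_arm: Moves the arm, as the interface text tells. Its arguments: {"type":"object","properties":{"targets":{"type":"array","items":{"type":"array"}},"force":{"type":"number"}},"required":["targets"]}

```bash
ls; mkdir -p pics
cat > h.py <<'E'
import numpy as np, cv2
from workcell import bot
def snap(n,f=None):
    p=bot.camera_params(n); im,d=bot.camera(n)
    if f: cv2.imwrite('pics/'+f,im[:,:,::-1])
    np.savez('last_'+n+'.npz',im=im,d=d,**{k:np.array(p[k]) for k in p})
    return im,d,p
def load(n):
    z=np.load('last_'+n+'.npz'); return z['im'],z['d'],z
def rays(uv,p):
    K=np.array(p['K']);uv=np.atleast_2d(uv).astype(float)
    return cv2.undistortPoints(uv[:,None],K,np.array([float(p['k1']),0,0,0]))[:,0] if False else _und(uv,K,float(p['k1']))
def _und(uv,K,k1):
    y=(uv-[K[0,2],K[1,2]])/[K[0,0],K[1,1]]; x=y.copy()
    for _ in range(20): x=y/(1+k1*(x**2).sum(1,keepdims=True))
    return x
def plane(uv,p,z):
    x=rays(uv,p); R=np.array(p['R']);t=np.array(p['t']); c=-R.T@t
    dw=np.c_[x,np.ones(len(x))]@R
    return c+dw*((z-c[2])/dw[:,2])[:,None]
def cloud(d,p):
    v,u=np.mgrid[0:d.shape[0],0:d.shape[1]]; uv=np.c_[u.ravel(),v.ravel()]
    x=rays(uv,p); dd=d.ravel()[:,None]
    return ((np.c_[x,np.ones(len(x))]*dd-np.array(p['t']))@np.array(p['R'])).reshape(d.shape+(3,))
def proj(X,p):
    c=np.atleast_2d(X)@np.array(p['R']).T+np.array(p['t']); x=c[:,:2]/c[:,2:]
    x=x*(1+float(p['k1'])*(x**2).sum(1,keepdims=True)); K=np.array(p['K'])
    return x*[K[0,0],K[1,1]]+[K[0,2],K[1,2]]
E
python3 - <<'E'
from h import *
for n in('scene','side','wrist'):
    im,d,p=snap(n,n+'0.png'); R=np.array(p['R']); print(n,-R.T@np.array(p['t']),R[2],p['k1'],p['K'][0][0])
o=bot.get_obs();print(o['time'],o['ee_pos'],o['tcp_rot'],o['opening'])
a=[cv2.imread(f'pics/{n}0.png') for n in('scene','side')]
E
```

```text
pics
scene [0.92309181 0.66471171 1.22771031] [-0.2990858  -0.45748395 -0.83741037] -0.009408798432597499 374.6101334819058
side [ 0.27443221 -0.93965568  1.33139252] [ 0.17754668  0.6055355  -0.77576023] -0.0604910085763865 474.46074980180015
wrist [0.17525979 0.52762078 0.37346057] [ 0.28351898 -0.14492344 -0.94795263] -0.0029677227976647267 308.5628393164084
0.15 [0.24891672 0.49026245 0.23074635] [-1.79942786e+02 -1.66752981e-04  1.53082052e+02] 0.08548750789576427
```

View pics/scene0.png

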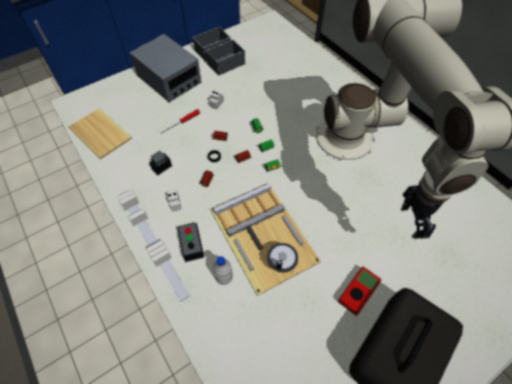

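View pics/side0.png

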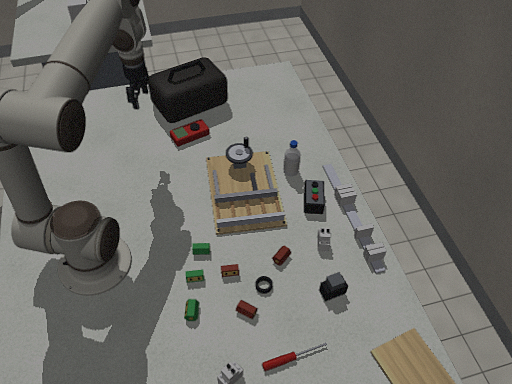

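Three dark red insulators (side px (230,270), (282,255), (246,309)), three green look-alikes. The board is at side px (245,190), its wheel at (239,153). Now I measure them.

```bash
cat > m.py <<'E'
from h import *
def reds(n,pr=True):
    im,d,p=load(n); h=cv2.cvtColor(im,cv2.COLOR_RGB2HSV); C=cloud(d,p)
    m=((h[...,0]<8)|(h[...,0]>172))&(h[...,1]>120)&(h[...,2]>40)
    m=m.astype(np.uint8); k,l,st,ce=cv2.connectedComponentsWithStats(m)
    for i in range(1,k):
        if st[i,4]<40: continue
        P=C[l==i]; top=P[P[:,2]>np.percentile(P[:,2],90)-.005]
        r=cv2.minAreaRect((top[:,:2]*1000).astype(np.float32))
        print(n,ce[i].round(),st[i,4],'top',np.median(top,0).round(4),r)
E
python3 - <<'E'
from m import *
for n in('scene','side'):
    reds(n)
    im,d,p=load(n); h=cv2.cvtColor(im,cv2.COLOR_RGB2HSV); C=cloud(d,p)
    m=(h[...,0]>10)&(h[...,0]<25)&(h[...,1]>70)&(h[...,2]>110)&(abs(C[...,2]-.012)<.006)
    m=cv2.morphologyEx(m.astype(np.uint8),cv2.MORPH_CLOSE,np.ones((15,15)))
    k,l,st,ce=cv2.connectedComponentsWithStats(m)
    for i in range(1,k):
        if st[i,4]<800: continue
        c=max(cv2.findContours((l==i).astype(np.uint8),0,1)[0],key=len)[:,0]
        print(n,'wood',ce[i],cv2.minAreaRect((plane(c,p,.012)[:,:2]*1000).astype(np.float32)))
    # knob: high dark points near wheel, z .09-.12
    s=slice(None)
    z=C[...,2]; u0={'scene':(230,225,330,290),'side':(220,130,265,175)}[n]
    b=np.zeros(z.shape,bool); b[u0[1]:u0[3],u0[0]:u0[2]]=1
    k=b&(z>.085)&(z<.125); print('knob',k.sum(),np.median(C[k],0),C[k].min(0),C[k].max(0))
    w=b&(abs(z-.074)<.004); P=C[w]; print('wheel',w.sum(),(P.min(0)+P.max(0))/2,P.max(0)-P.min(0), cv2.minEnclosingCircle((P[:,:2]*1000).astype(np.float32)))
a=cv2.imread('pics/side0.png');b=cv2.imread('pics/scene0.png')
x=cv2.resize(a[225:330,170:300],None,fx=4,fy=4,interpolation=cv2.INTER_CUBIC)
cv2.imwrite('pics/crop1.png',x)
E
```

```text
scene [190. 116.] 87 top [ 0.4892 -0.4674  0.0232] ((720.7314453125, 79.72869873046875), (1235.3792724609375, 80.35835266113281), 67.19648742675781)
scene [220. 135.] 81 top [ 0.4434 -0.2882  0.0358] ((440.18145751953125, -286.78900146484375), (22.661069869995117, 47.77217483520508), 54.41021728515625)
scene [243. 156.] 87 top [ 0.4298 -0.1405  0.0348] ((679.6494140625, 249.92166137695312), (960.8619384765625, 44.769535064697266), 56.9234504699707)
scene [207. 177.] 93 top [ 0.6026 -0.1261  0.036 ] ((601.0872802734375, -126.933349609375), (49.25606155395508, 26.89647674560547), 34.521392822265625)
scene [357. 294.] 697 top [0.4367 0.5419 0.0359] ((631.9017333984375, 596.7910766601562), (597.1642456054688, 71.2673568725586), 16.18280792236328)
scene wood [ 99.18427835 132.82989691] ((858.9017333984375, -612.275390625), (156.05108642578125, 251.919677734375), 11.335567474365234)
scene wood [264.75709398 238.43630509] ((555.6322021484375, 192.95803833007812), (356.6188049316406, 247.4126434326172), 83.99398040771484)
knob 68 [0.60725394 0.33749823 0.11100074] [0.59293629 0.24302242 0.08
[... 768 characters left out ...]
), 77.95230865478516)
side [279. 361.] 285 top [ 0.4854 -0.4751  0.0247] ((371.7837219238281, -683.1412963867188), (542.4579467773438, 82.74832916259766), 60.544189453125)
side wood [241.96228539 189.1775964 ] ((554.9004516601562, 183.29612731933594), (366.6986389160156, 246.81640625), 83.96587371826172)
side wood [410.58731343 361.07201493] ((850.3325805664062, -590.6948852539062), (164.35702514648438, 186.6475067138672), 11.090338706970215)
knob 45 [0.60151887 0.32996219 0.1099717 ] [0.59234962 0.3188511  0.08520582] [0.61275895 0.34484832 0.12053966]
wheel 324 [0.57026814 0.31154842 0.07395742] [0.10297858 0.11003782 0.00776948] ((567.6813354492188, 311.5002136230469), 55.160179138183594)
```

View pics/crop1.png

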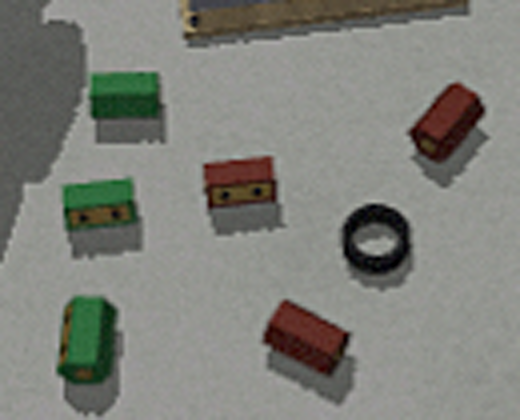

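The crop shows the strip on the -y side face for the middle red piece (240,190); the other two show no long-face strip from here. Next come the jaw, the obstacles, and the wrist camera offset.

Run:
```python
from m import *
yaw=np.radians(-6.0); hub=np.array([.570,.3115]); ey=np.array([-np.sin(yaw),np.cos(yaw)]); ex=np.array([np.cos(yaw),np.sin(yaw)])
org=hub-.215*ey; print('org',org)
for n in('scene','side'):
    im,d,p=load(n); C=cloud(d,p); P=C.reshape(-1,3)
    b=np.c_[(P[:,:2]-org)@ex,(P[:,:2]-org)@ey,P[:,2]]
    s=(abs(b[:,0])<.1)&(b[:,2]>.037)&(b[:,2]<.055)&(b[:,1]<.12)&(b[:,1]>-.1)
    print(n,np.histogram(b[s,1],bins=np.arange(-.1,.12,.01)))
    # bumps map: objects >0.03 within workspace
    s=(P[:,2]>.03)&(P[:,2]<.2)&(P[:,0]>.3)&(P[:,0]<.95)&(abs(P[:,1])<.6)
    g=np.zeros((130,240),np.uint8); ij=((P[s,:2]-[.3,-.6])/.005).astype(int); g[ij[:,0],ij[:,1]]=1
    k,l,st,ce=cv2.connectedComponentsWithStats(cv2.dilate(g,np.ones((3,3))))
    lab=l[ij[:,0],ij[:,1]]
    for i in range(1,k):
        Q=P[s][lab==i]
        if len(Q)>15: print(Q.min(0).round(3),Q.max(0).round(3))
p=bot.camera_params('wrist');o=bot.get_obs()
from scipy.spatial.transform import Rotation as Ro
Rt=Ro.from_euler('xyz',o['tcp_rot'],degrees=True).as_matrix(); R=np.array(p['R'])
print('cam in tool',Rt.T@(-R.T@np.array(p['t'])-o['ee_pos']),'\n',(Rt.T@R.T).round(3))
```

```text
org [0.54752638 0.09767779]
scene (array([  0,   0,  68, 119,  21,   0,   0,   0,   0,   0,   0,   0,  25,
       127, 139,   3,   4,   4,   1,   4,   4]), array([-1.00000000e-01, -9.00000000e-02, -8.00000000e-02, -7.00000000e-02,
       -6.00000000e-02, -5.00000000e-02, -4.00000000e-02, -3.00000000e-02,
       -2.00000000e-02, -1.00000000e-02, -5.55111512e-17,  1.00000000e-02,
        2.00000000e-02,  3.00000000e-02,  4.00000000e-02,  5.00000000e-02,
        6.00000000e-02,  7.00000000e-02,  8.00000000e-02,  9.00000000e-02,
        1.00000000e-01,  1.10000000e-01]))
[ 0.308 -0.496  0.03 ] [ 0.379 -0.445  0.079]
[ 0.302 -0.151  0.03 ] [ 0.34  -0.121  0.04 ]
[ 0.324 -0.057  0.03 ] [ 0.381 -0.019  0.04 ]
[0.337 0.481 0.03 ] [0.493 0.588 0.048]
[ 0.397 -0.158  0.03 ] [ 0.449 -0.129  0.042]
[ 0.411 -0.313  0.03 ] [ 0.462 -0.26   0.041]
[0.423 0.009 0.03 ] [0.653 0.051 0.047]
[0.437 0.117 0.03 ] [0.661 0.236 0.052]
[0.518 0.263 0.061] [0.621 0.366 0.125]
[ 0.571 -0.158  0.03 ] [ 0.628 -0.103  0.04 ]
[ 0.68  -0.318  0.031] [ 0.758 -0.265  0.085]
[0.724 0.214 0.03 ] [0.783 0.273 0.153]
[ 0.
[... 923 characters left out ...]
 0.585 0.047]
[ 0.396 -0.17   0.03 ] [ 0.451 -0.135  0.043]
[ 0.413 -0.324  0.03 ] [ 0.467 -0.269  0.041]
[0.421 0.005 0.03 ] [0.658 0.049 0.048]
[0.437 0.11  0.03 ] [0.665 0.234 0.053]
[0.519 0.257 0.03 ] [0.622 0.367 0.121]
[ 0.574 -0.165  0.03 ] [ 0.631 -0.111  0.044]
[ 0.68  -0.325  0.03 ] [ 0.759 -0.274  0.085]
[ 0.726 -0.151  0.03 ] [ 0.772 -0.077  0.079]
[0.726 0.203 0.03 ] [0.781 0.255 0.155]
[0.737 0.005 0.03 ] [0.837 0.137 0.067]
[ 0.867 -0.234  0.03 ] [ 0.931 -0.19   0.062]
[ 0.865 -0.131  0.03 ] [ 0.93  -0.109  0.061]
[0.866 0.016 0.03 ] [0.932 0.082 0.064]
cam in tool [ 0.08258971 -0.00016999 -0.14280646] 
 [[ 0.    -0.948 -0.318]
 [ 1.     0.     0.   ]
 [-0.    -0.318  0.948]]
```

Call:
{"fn": "step_arm", "kwargs": {
  "targets": [
    [1,[34,-30,9],[0,0,0]],
    [1,[68,-60,18],[0,0,0]],
    [1,[102,-90,27],[0,0,0]],
    [1,[136,-120,36],[0,0,0]],
    [1,[170,-150,45],[0,0,0]],
    [1,[204,-180,54],[0,0,0]],
    [1,[238,-210,63],[0,0,0]],
    [1,[271,-240,69],[0,0,0]]
  ]
}}

```text
time: 0.95
ee_pos: [0.5212, 0.2489, 0.3007]
tcp_rot: [180.0, 0.0, 153.1]
wrist_force: [1.8, 1.4, 0.5]
opening: 0.0856
grasp_force: 0.0
```

Call:
{"fn": "step_arm", "kwargs": {
  "targets": [
    [1,[0,0,0],[0,0,0]],
    [1,[0,0,0],[0,0,0]]
  ]
}}

```text
time: 1.15
ee_pos: [0.5205, 0.2497, 0.2997]
tcp_rot: [-180.0, -0.0, 153.0]
wrist_force: [0.2, -0.6, -0.0]
opening: 0.0854
grasp_force: 0.0
```

Run:
```python
from m import *
im,d,p=snap('wrist','w1.png'); snap('scene');snap('side')
o=bot.get_obs();print(o['time'],o['ee_pos'],o['tcp_rot'],o['q'])
C=cloud(d,p); z=C[...,2]
k=(z>.095)&(z<.125)&(C[...,1]>.2); P=C[k];print('knob',k.sum(),np.median(P,0),P.min(0),P.max(0))
k=(z>.113)&(z<.122)&(C[...,1]>.2); P=C[k];print('knobtop',k.sum(),P.mean(0),P.min(0),P.max(0))
for e in(.03,):
  w=(abs(z-.074)<.004)&(np.hypot(C[...,0]-.57,C[...,1]-.31)<.07);P=C[w];print('wheel',cv2.minEnclosingCircle((P[:,:2]*1000).astype(np.float32)),P.mean(0))
k=(abs(z-.0)<.01);print('table z',np.median(z[k]))
```

```text
1.3 [0.51920737 0.25117502 0.30013245] [-1.79986051e+02 -2.31840064e-02  1.53152377e+02] [2.58112049e+01 1.11521875e+01 2.47736470e+01 1.03646612e+02
 9.97123915e-03 5.26588225e+01]
knob 1351 [0.73674472 0.24956111 0.10886359] [0.59052849 0.21007592 0.09504134] [0.77233289 0.34533067 0.12461424]
knobtop 464 [0.66772502 0.29032201 0.11760375] [0.59073469 0.22178606 0.11301981] [0.7627767  0.34533067 0.12197392]
wheel ((567.8540649414062, 313.0809020996094), 51.993858337402344) [0.56386672 0.31281642 0.07461422]
table z 0.000248093906259744
```

View pics/w1.png

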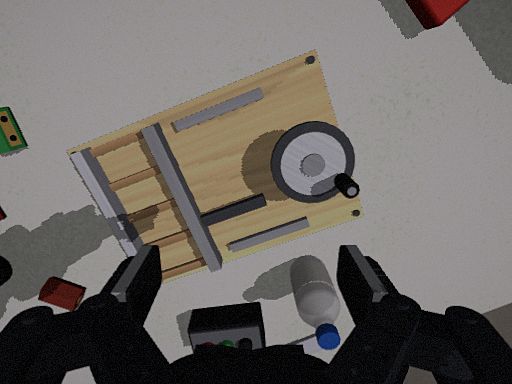

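The wrist view shows the whole board: fence at lower left, jaw at (180,195), wheel at (312,162), knob at (347,188). All bays are empty.

Run:
```python
from m import *
im,d,p=load('wrist'); C=cloud(d,p); z=C[...,2]
h=cv2.cvtColor(im,cv2.COLOR_RGB2HSV)
m=(h[...,1]>60)&(h[...,0]>8)&(h[...,0]<28)&(z<.03)&(z>.0)&(C[...,0]<.75)&(C[...,0]>.38)&(C[...,1]>-.03)
m=cv2.morphologyEx(m.astype(np.uint8),cv2.MORPH_CLOSE,np.ones((9,9)))
k,l,st,ce=cv2.connectedComponentsWithStats(m);i=1+np.argmax(st[1:,4])
c=np.vstack(cv2.findContours((l==i).astype(np.uint8),0,1)[0])[:,0]
r=cv2.minAreaRect((plane(c,p,.012)[:,:2]*1000).astype(np.float32));print(r,cv2.boxPoints(r))
k=(z>.108)&(z<.123)&(np.hypot(C[...,0]-.568,C[...,1]-.313)<.06); v,u=np.where(k)
print('knob',k.sum(),u.mean(),v.mean(),C[k].mean(0),plane([[u.mean(),v.mean()]],p,.117),cv2.minEnclosingCircle((C[k][:,:2]*1000).astype(np.float32)))
# jaw & fence top points
for zt in(.046,.042):
    k=(abs(z-zt)<.003)&(C[...,0]<.7)&(C[...,0]>.4)&(C[...,1]<.23)&(C[...,1]>-.02)
    kk,l,st,ce=cv2.connectedComponentsWithStats(k.astype(np.uint8))
    for i in range(1,kk):
        if st[i,4]>300:print(zt,st[i,4],C[l==i].mean(0),cv2.minAreaRect((C[l==i][:,:2]*1000).astype(np.float32)))
```

```text
((554.0056762695312, 184.41049194335938), (368.99053955078125, 249.01522827148438), 83.94143676757812) [[410.72095   14.086868]
 [658.34534  -12.195419]
 [697.2904   354.73413 ]
 [449.66602  381.01642 ]]
knob 279 349.1541218637993 188.90322580645162 [0.59862591 0.33531137 0.11739785] [[0.59881682 0.33538838 0.117     ]] ((600.1188354492188, 336.115478515625), 10.163750648498535)
0.046 2074 [0.53991174 0.1347049  0.04611911] ((548.8309936523438, 133.4535675048828), (18.786495208740234, 227.69725036621094), 83.89907836914062)
0.042 1356 [0.49816744 0.03284825 0.04205035] ((503.12567138671875, 31.661226272583008), (17.239091873168945, 165.92010498046875), 83.9000244140625)
```

Call:
{"fn": "step_arm", "kwargs": {
  "targets": [
    [1,[27,29,-30],[0,0,0]],
    [1,[54,58,-60],[0,0,0]],
    [1,[80,86,-90],[0,0,0]],
    [1,[80,86,-130],[0,0,0]],
    [0.7,[80,86,-170],[0,0,0]],
    [0.7,[80,86,-200],[0,0,0]],
    [0.7,[80,86,-212],[0,0,0]],
    [0.7,[80,86,-212],[0,0,0]]
  ]
}}

```text
time: 2.1
ee_pos: [0.5985, 0.3368, 0.0869]
tcp_rot: [-179.9, -0.1, 153.2]
wrist_force: [-0.1, -0.5, 0.4]
opening: 0.0599
grasp_force: 0.0
```

Call:
{"fn": "step_arm", "kwargs": {
  "targets": [
    [0.1,[0,0,0],[0,0,0]],
    [0.1,[0,0,0],[0,0,0]],
    [0.1,[0,0,0],[0,0,0]],
    [0.1,[0,0,0],[0,0,0]],
    [0.1,[0,0,0],[0,0,0]],
    [0.1,[0,0,0],[0,0,0]],
    [0.1,[0,0,0],[0,0,0]],
    [0.1,[0,0,0],[0,0,0]]
  ],
  "force": 40
}}

```text
time: 2.9
ee_pos: [0.6006, 0.3368, 0.0906]
tcp_rot: [179.9, 0.1, 153.1]
wrist_force: [-2.2, -0.7, 5.2]
opening: 0.0188
grasp_force: 38.9
```

Run:
```python
import numpy as np
from h import *
o=bot.get_obs();print(o['ee_pos'],o['opening'],o['grasp_force'],o['wrist_force'])
r=40;hub=np.array([567.9,313.1]);a0=35.5
for s in (30,):
  for sgn in (1,-1): print(sgn,[[int(x) for x in (r*(np.array([np.cos(np.radians(a0+sgn*k*s)),np.sin(np.radians(a0+sgn*k*s))])-[np.cos(np.radians(a0)),np.sin(np.radians(a0))])).round()] for k in range(1,13)])
```

```text
[0.60057689 0.33678245 0.09064834] 0.01883999189233012 38.94225776195526 [-2.24954688 -0.7318105   5.21707841]
1 [[-16, 13], [-36, 17], [-56, 9], [-69, -7], [-72, -27], [-65, -46], [-49, -60], [-29, -63], [-9, -56], [4, -40], [7, -19], [0, 0]]
-1 [[7, -19], [4, -40], [-9, -56], [-29, -63], [-49, -60], [-65, -46], [-72, -27], [-69, -7], [-56, 9], [-36, 17], [-16, 13], [0, 0]]
```

Call:
{"fn": "step_arm", "kwargs": {
  "targets": [
    [0.1,[-16,13,0],[0,0,0]],
    [0.1,[-36,17,0],[0,0,0]],
    [0.1,[-56,9,0],[0,0,0]],
    [0.1,[-69,-7,0],[0,0,0]],
    [0.1,[-72,-27,0],[0,0,0]],
    [0.1,[-65,-46,0],[0,0,0]],
    [0.1,[-49,-60,0],[0,0,0]],
    [0.1,[-29,-63,0],[0,0,0]]
  ]
}}

```text
time: 3.7
ee_pos: [0.5717, 0.2735, 0.0906]
tcp_rot: [179.8, 0.0, 153.1]
wrist_force: [-3.4, 17.6, 1.9]
opening: 0.0185
grasp_force: 41.8
```

Call:
{"fn": "step_arm", "kwargs": {
  "targets": [
    [0.1,[20,7,0],[0,0,0]],
    [0.1,[33,23,0],[0,0,0]],
    [0.1,[36,33,0],[0,0,0]],
    [0.1,[36,36,0],[0,0,0]],
    [0.1,[36,38,0],[0,0,0]],
    [0.1,[36,38,0],[0,0,0]]
  ]
}}

```text
time: 4.3
ee_pos: [0.6077, 0.3103, 0.0906]
tcp_rot: [-180.0, 0.2, 153.0]
wrist_force: [-3.2, -8.3, 7.2]
opening: 0.0188
grasp_force: 42.4
```

Call:
{"fn": "step_arm", "kwargs": {
  "targets": [
    [0.1,[0,3,0],[0,0,0]],
    [0.1,[0,5,0],[0,0,0]],
    [0.1,[0,5,0],[0,0,0]]
  ]
}}

```text
time: 4.6
ee_pos: [0.6077, 0.3118, 0.0905]
tcp_rot: [-179.7, 0.3, 152.9]
wrist_force: [-3.8, -24.2, 11.2]
opening: 0.0189
grasp_force: 38.9
```

Run:
```python
from m import *
im,d,p=snap('scene'); C=cloud(d,p); im2,d2,p2=snap('side'); 
org=np.array([.5452,.0993]);ey=np.array([.1056,.9944]);ex=np.array([.9944,-.1056])
for C in (C,cloud(d2,p2)):
    P=C.reshape(-1,3); b=np.c_[(P[:,:2]-org)@ex,(P[:,:2]-org)@ey,P[:,2]]
    s=(abs(b[:,0])<.09)&(abs(b[:,2]-.046)<.004)&(b[:,1]<.12)&(b[:,1]>-.0)
    print(s.sum(),np.percentile(b[s,1],[5,50,95]))
reds('scene')
```

```text
90 [0.06730288 0.07690176 0.08591351]
166 [0.0633436  0.07240016 0.08186243]
scene [190. 116.] 87 top [ 0.4897 -0.4675  0.0232] ((490.5044860839844, -464.9459228515625), (91.32555389404297, 19.868593215942383), 5.48599100112915)
scene [220. 135.] 82 top [ 0.4412 -0.2903  0.0354] ((439.8756408691406, -288.7999267578125), (21.39983367919922, 52.38316345214844), 47.190582275390625)
scene [243. 156.] 87 top [ 0.4249 -0.142   0.0351] ((680.9647216796875, 248.37057495117188), (962.02587890625, 48.6668701171875), 56.92345428466797)
scene [207. 177.] 94 top [ 0.6029 -0.1265  0.0347] ((600.0282592773438, -128.40347290039062), (53.939048767089844, 26.88887596130371), 37.51641082763672)
scene [357. 294.] 691 top [0.4362 0.5417 0.0358] ((632.1566162109375, 596.9325561523438), (596.6002197265625, 71.17697143554688), 16.17461395263672)
```

Call:
{"fn": "step_arm", "kwargs": {
  "targets": [
    [0.1,[0,-5,0],[0,0,0]],
    [0.6,[0,-5,0],[0,0,0]],
    [0.6,[0,-5,0],[0,0,0]],
    [0.6,[0,-5,0],[0,0,0]],
    [0.6,[0,-5,0],[0,0,0]],
    [0.7,[0,-5,40],[0,0,0]],
    [1,[0,-5,85],[0,0,0]],
    [1,[0,-5,130],[0,0,0]]
  ]
}}

```text
time: 5.5
ee_pos: [0.6064, 0.3116, 0.2195]
tcp_rot: [-180.0, -0.0, 153.1]
wrist_force: [1.2, 0.5, 1.3]
opening: 0.0848
grasp_force: 0.0
```

Call:
{"fn": "step_arm", "kwargs": {
  "targets": [
    [1,[-15,-46,10],[0,0,0]],
    [1,[-30,-92,20],[0,0,0]],
    [1,[-45,-138,30],[0,0,0]],
    [1,[-60,-184,40],[0,0,0]],
    [1,[-75,-230,50],[0,0,0]],
    [1,[-90,-276,60],[0,0,0]],
    [1,[-105,-322,70],[0,0,0]],
    [1,[-120,-368,80],[0,0,0]]
  ]
}}

```text
time: 6.3
ee_pos: [0.4861, -0.0579, 0.2989]
tcp_rot: [180.0, 0.0, 153.1]
wrist_force: [1.1, -0.2, -0.3]
opening: 0.0853
grasp_force: 0.0
```

Call:
{"fn": "step_arm", "kwargs": {
  "targets": [
    [1,[-15,-44,0],[0,0,0]],
    [1,[-15,-44,0],[0,0,0]],
    [1,[-15,-44,0],[0,0,0]]
  ]
}}

```text
time: 6.6
ee_pos: [0.4718, -0.1013, 0.2985]
tcp_rot: [180.0, 0.0, 153.0]
wrist_force: [0.5, 0.5, -0.2]
opening: 0.0852
grasp_force: 0.0
```

Run:
```python
from m import *
im,d,p=snap('wrist','w2.png'); o=bot.get_obs();print(o['time'],o['ee_pos'],o['tcp_rot'],o['wrist_force'])
reds('wrist')
```

```text
6.65 [ 0.47213966 -0.10040546  0.29827214] [1.79980099e+02 2.86439468e-03 1.53049163e+02] [0.06704541 0.81610158 0.87642395]
wrist [203. 127.] 1069 top [ 0.4209 -0.147   0.0361] ((423.64788818359375, -113.2143325805664), (95.79679107666016, 56.17129898071289), 86.97261810302734)
wrist [119. 187.] 1059 top [ 0.4389 -0.2931  0.0361] ((411.12957763671875, -195.88084411621094), (47.439186096191406, 260.9630126953125), 15.927779197692871)
wrist [269. 230.] 887 top [ 0.5988 -0.1347  0.0361] ((508.209716796875, -115.65399169921875), (56.32284164428711, 236.66644287109375), 78.2054672241211)
wrist [ 42. 260.] 869 top [ 0.4849 -0.471   0.0245] ((468.4465026855469, -270.9024658203125), (97.79983520507812, 426.160888671875), 5.836739540100098)
wrist [432. 288.] 196 top [0.7759 0.0445 0.0632] ((776.8578491210938, 44.58130645751953), (22.310306549072266, 20.419178009033203), 19.12708854675293)
```

View pics/w2.png

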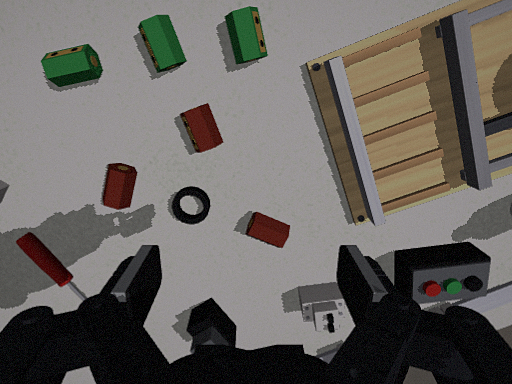

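All three reds show plainly: A (203,127) with its strip on the left upper flank, C (119,186), B (268,230). Measuring axes and enlarging them in all three cameras.

```bash
cat > m2.py <<'E'
from m import *
def top(n,guess,zt=.036):
    im,d,p=load(n);C=cloud(d,p); h=cv2.cvtColor(im,cv2.COLOR_RGB2HSV)
    red=((h[...,0]<10)|(h[...,0]>170))&(h[...,1]>100)
    k=red&(abs(C[...,2]-zt)<.0035)&(np.hypot(C[...,0]-guess[0],C[...,1]-guess[1])<.05)
    k=cv2.morphologyEx(k.astype(np.uint8),cv2.MORPH_OPEN,np.ones((3,3)))
    v,u=np.where(k); Q=plane(np.c_[u,v],p,zt)
    r=cv2.minAreaRect((Q[:,:2]*1000).astype(np.float32)); bx=cv2.boxPoints(r)
    e=bx[1]-bx[0],bx[2]-bx[1]; L=max(e,key=np.linalg.norm); 
    return len(u),np.array(r[0]).round(1),np.array(r[1]).round(1),round(float(np.degrees(np.arctan2(L[1],L[0]))%180),1)
def zoom(n,X,s=30,f=5):
    im,d,p=load(n); u,v=proj([X],p)[0].astype(int); c=im[max(0,v-s):v+s,max(0,u-s):u+s,::-1]
    return cv2.resize(c,(300,300),interpolation=cv2.INTER_CUBIC)
E
python3 - <<'E'
from m2 import *
G=[(.421,-.147),(.599,-.135),(.439,-.293)]
for g in G: print(top('wrist',g))
cv2.imwrite('pics/z1.png',cv2.resize(np.vstack([np.hstack([zoom(n,(*g,.02),s) for g in G]) for n,s in(('wrist',36),('side',22),('scene',16))]),(600,600)))
E
```

```text
(763, array([ 421.9, -147.5]), array([24.6, 55.4]), 173.0)
(572, array([ 599.3, -134.7]), array([56.1, 25.2]), 38.9)
(661, array([ 439.8, -294.5]), array([24.9, 56.4]), 136.0)
```

View pics/z1.png

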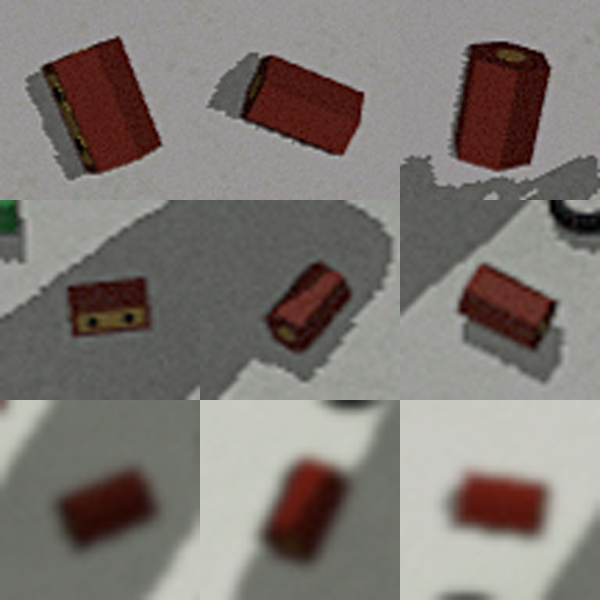

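```bash
cat > plan.py <<'E'
import json,sys,os,numpy as np
from scipy.spatial.transform import Rotation as Ro
F='cmd.json'
def get():
    c=json.load(open(F)); return np.array(c['p']),Ro.from_matrix(c['R'])
def put(p,R): json.dump({'p':list(map(float,p)),'R':R.as_matrix().tolist()},open(F,'w'))
def down(yaw): return Ro.from_euler('xyz',[180,0,yaw],degrees=True)
def tilt(R,h,deg):  # lean body toward horizontal dir h by deg
    h=np.r_[np.array(h,float)/np.linalg.norm(h),0]; return Ro.from_rotvec(np.cross([0,0,1],h)*np.radians(deg))*R
def calls(way,prt=True):
    """way: list of (grip,pos m,Rot,maxstep mm,hold rows) -> calls of <=8 rows"""
    p,R=get(); rows=[]
    for g,q,Q,st,hold in way:
        q=np.array(q)
        w=(Q*R.inv()).as_rotvec()
        n=max(1,int(np.ceil(max(np.linalg.norm(q-p)*1000/st,np.degrees(np.linalg.norm(w))/8.2))))
        for k in range(1,n+1): rows.append((g,p+(q-p)*k/n,Ro.from_rotvec(w*k/n)*R))
        rows+= [(g,q,Q)]*hold
        p,R=q,Q
    p,R=get()
    for i in range(0,len(rows),8):
        out=[]
        for g,q,Q in rows[i:i+8]:
            t=((q-p)*1000).round().astype(int); w=(Q*R.inv()).as_rotvec().round(3)+0.
            out.append([g,t.tolist(),w.tolist()])
        p=p+t/1000.; R=Ro.from_rotvec(w)*R
        if prt: print(json.dumps(out))
    put(p,R)
EX=np.array([.9944,-.1056]);EY=np.array([.1056,.9944]);ORG=np.array([.5452,.0993])
def bay(x,y=0): return ORG+x*EX+y*EY
def tcp(c,R,g): return np.array(c)+R.as_matrix()[:,2]*g
E
python3 - <<'E'
from plan import *
put([.472,-.101,.298],down(153.083))
c=[.4219,-.1475,.018]; h=np.array([-.122,-.9925]); R=tilt(down(83),h,30)
t=tcp(c,R,.014); print(t,R.as_matrix()[:,2])
a=R.as_matrix()[:,2]
calls([(.95,t-a*.08,R,45,1),(.95,t,R,30,2)])
E
```

```text
[ 0.42275403 -0.14055229  0.00587564] [ 0.06100182  0.49626483 -0.8660254 ]
[[0.95, [-5, -8, -22], [0.049, 0.026, -0.119]], [0.95, [-11, -16, -45], [0.098, 0.052, -0.239]], [0.95, [-16, -24, -67], [0.148, 0.079, -0.358]], [0.95, [-22, -32, -89], [0.197, 0.105, -0.477]], [0.95, [-27, -40, -111], [0.246, 0.131, -0.597]], [0.95, [-32, -48, -134], [0.295, 0.157, -0.716]], [0.95, [-38, -55, -156], [0.344, 0.183, -0.836]], [0.95, [-43, -63, -178], [0.393, 0.209, -0.955]]]
[[0.95, [-6, -8, -23], [0.05, 0.026, -0.119]], [0.95, [-11, -16, -45], [0.099, 0.053, -0.239]], [0.95, [-11, -16, -45], [0.099, 0.053, -0.239]], [0.95, [-9, -3, -68], [0.099, 0.053, -0.239]], [0.95, [-8, 10, -91], [0.099, 0.053, -0.239]], [0.95, [-6, 23, -114], [0.099, 0.053, -0.239]], [0.95, [-6, 23, -114], [0.099, 0.053, -0.239]], [0.95, [-6, 23, -114], [0.099, 0.053, -0.239]]]
```

Call:
{"fn": "step_arm", "kwargs": {
  "targets": [
    [0.95,[-5,-8,-22],[0.049,0.026,-0.119]],
    [0.95,[-11,-16,-45],[0.098,0.052,-0.239]],
    [0.95,[-16,-24,-67],[0.148,0.079,-0.358]],
    [0.95,[-22,-32,-89],[0.197,0.105,-0.477]],
    [0.95,[-27,-40,-111],[0.246,0.131,-0.597]],
    [0.95,[-32,-48,-134],[0.295,0.157,-0.716]],
    [0.95,[-38,-55,-156],[0.344,0.183,-0.836]],
    [0.95,[-43,-63,-178],[0.393,0.209,-0.955]]
  ]
}}

```text
time: 7.45
ee_pos: [0.4295, -0.1624, 0.1191]
tcp_rot: [176.8, -24.5, 98.0]
wrist_force: [0.7, -0.2, 0.5]
opening: 0.0811
grasp_force: 0.0
```

Call:
{"fn": "step_arm", "kwargs": {
  "targets": [
    [0.95,[-6,-8,-23],[0.05,0.026,-0.119]],
    [0.95,[-11,-16,-45],[0.099,0.053,-0.239]],
    [0.95,[-11,-16,-45],[0.099,0.053,-0.239]],
    [0.95,[-9,-3,-68],[0.099,0.053,-0.239]],
    [0.95,[-8,10,-91],[0.099,0.053,-0.239]],
    [0.95,[-6,23,-114],[0.099,0.053,-0.239]],
    [0.95,[-6,23,-114],[0.099,0.053,-0.239]],
    [0.95,[-6,23,-114],[0.099,0.053,-0.239]]
  ]
}}

```text
time: 8.25
ee_pos: [0.4237, -0.1399, 0.0075]
tcp_rot: [180.0, -30.0, 83.2]
wrist_force: [-1.3, -1.1, -0.0]
opening: 0.0808
grasp_force: 0.0
```

Call:
{"fn": "step_arm", "kwargs": {
  "targets": [
    [0.4,[0,0,0],[0,0,0]],
    [0.4,[0,0,0],[0,0,0]],
    [0.4,[0,0,0],[0,0,0]],
    [0.4,[0,0,0],[0,0,0]],
    [0.4,[0,0,0],[0,0,0]],
    [0.4,[0,0,0],[0,0,0]]
  ],
  "force": 60
}}

```text
time: 8.85
ee_pos: [0.4239, -0.1414, 0.0079]
tcp_rot: [179.9, -30.0, 83.0]
wrist_force: [0.4, -0.6, 7.3]
opening: 0.0553
grasp_force: 63.9
```

Run:
```python
from plan import *
from workcell import bot
o=bot.get_obs(); p,R=get(); print(o['q'],o['ee_pos']-p,o['tcp_rot'],R.as_euler('xyz',degrees=True),o['wrist_force'],o['opening'],o['time'])
calls([(.4,p+[0,0,.12],R,40,1)])
```

```text
[-34.85209261   6.18554691 -18.45315749  80.31485978  26.28414314
  58.65882316] [ 0.00093254 -0.00042291  0.00188913] [179.85831518 -29.9744544   83.01677895] [-179.97057772  -30.00724972   82.96533529] [ 0.43143959 -0.58727101  7.34704692] 0.055253517362156494 8.85
[[0.4, [0, 0, 30], [0.0, 0.0, 0.0]], [0.4, [0, 0, 60], [0.0, 0.0, 0.0]], [0.4, [0, 0, 90], [0.0, 0.0, 0.0]], [0.4, [0, 0, 120], [0.0, 0.0, 0.0]], [0.4, [0, 0, 120], [0.0, 0.0, 0.0]]]
```

Run:
```python
from plan import *
R=tilt(down(173.94),-EX,30); c=np.r_[bay(-.081),.031]; t=tcp(c,R,.014)
# swing at mid height
calls([(.4,t+[0,0,.11],R,35,2)])
p,_=get(); print(p,t)
```

```text
[[0.4, [4, 19, 0], [-0.07, -0.055, 0.11]], [0.4, [7, 38, 0], [-0.139, -0.111, 0.22]], [0.4, [11, 57, 1], [-0.209, -0.166, 0.329]], [0.4, [15, 76, 1], [-0.278, -0.221, 0.439]], [0.4, [19, 95, 1], [-0.348, -0.277, 0.549]], [0.4, [22, 115, 1], [-0.418, -0.332, 0.659]], [0.4, [26, 134, 2], [-0.487, -0.387, 0.769]], [0.4, [30, 153, 2], [-0.557, -0.443, 0.878]]]
[[0.4, [4, 19, 0], [-0.07, -0.055, 0.11]], [0.4, [7, 38, 0], [-0.139, -0.11, 0.22]], [0.4, [11, 57, 0], [-0.209, -0.165, 0.33]], [0.4, [15, 76, 1], [-0.279, -0.221, 0.439]], [0.4, [19, 95, 1], [-0.348, -0.276, 0.549]], [0.4, [19, 95, 1], [-0.348, -0.276, 0.549]], [0.4, [19, 95, 1], [-0.348, -0.276, 0.549]]]
[0.472 0.107 0.129] [0.47161446 0.10711439 0.01887564]
```

Call:
{"fn": "step_arm", "kwargs": {
  "targets": [
    [0.4,[0,0,30],[0,0,0]],
    [0.4,[0,0,60],[0,0,0]],
    [0.4,[0,0,90],[0,0,0]],
    [0.4,[0,0,120],[0,0,0]],
    [0.4,[0,0,120],[0,0,0]]
  ]
}}

```text
time: 9.35
ee_pos: [0.4244, -0.1419, 0.1306]
tcp_rot: [179.6, -29.8, 83.1]
wrist_force: [-0.0, 0.1, -1.3]
opening: 0.0553
grasp_force: 64.0
```

Call:
{"fn": "step_arm", "kwargs": {
  "targets": [
    [0.4,[4,19,0],[-0.07,-0.055,0.11]],
    [0.4,[7,38,0],[-0.139,-0.111,0.22]],
    [0.4,[11,57,1],[-0.209,-0.166,0.329]],
    [0.4,[15,76,1],[-0.278,-0.221,0.439]],
    [0.4,[19,95,1],[-0.348,-0.277,0.549]],
    [0.4,[22,115,1],[-0.418,-0.332,0.659]],
    [0.4,[26,134,2],[-0.487,-0.387,0.769]],
    [0.4,[30,153,2],[-0.557,-0.443,0.878]]
  ]
}}

```text
time: 10.15
ee_pos: [0.4532, 0.0129, 0.1285]
tcp_rot: [167.8, 7.8, 138.2]
wrist_force: [0.2, -0.2, -1.5]
opening: 0.055
grasp_force: 63.9
```

Call:
{"fn": "step_arm", "kwargs": {
  "targets": [
    [0.4,[4,19,0],[-0.07,-0.055,0.11]],
    [0.4,[7,38,0],[-0.139,-0.11,0.22]],
    [0.4,[11,57,0],[-0.209,-0.165,0.33]],
    [0.4,[15,76,1],[-0.279,-0.221,0.439]],
    [0.4,[19,95,1],[-0.348,-0.276,0.549]],
    [0.4,[19,95,1],[-0.348,-0.276,0.549]],
    [0.4,[19,95,1],[-0.348,-0.276,0.549]]
  ]
}}

```text
time: 10.85
ee_pos: [0.4715, 0.1076, 0.129]
tcp_rot: [180.0, 29.9, 173.9]
wrist_force: [-0.6, -0.3, -1.3]
opening: 0.0553
grasp_force: 64.0
```

Run:
```python
from m2 import *
from plan import *
o=bot.get_obs(); p,R=get(); print(o['q'],o['ee_pos']-p,o['tcp_rot'],R.as_euler('xyz',degrees=True),o['wrist_force'],o['opening'],o['time'])
im,d,p=snap('wrist','w3.png'); snap('side','s3.png')
cv2.imwrite('pics/z3.png',np.hstack([cv2.resize(im[:,:,::-1],(512,384)),cv2.resize(zoom('side',(.4647,.108,.14),35),(288,384))]))
```

```text
[ 20.35267804 -33.86849637 -38.35479054  58.22429148 -12.80083102
  23.32540378] [-4.76021278e-04  5.64980645e-04  7.13703605e-07] [179.95186366  29.93241544 173.89476523] [179.98563564  29.98738931 173.92172387] [-0.58922418 -0.27555777 -1.2554504 ] 0.05529925148948283 10.85
```

View pics/z3.png

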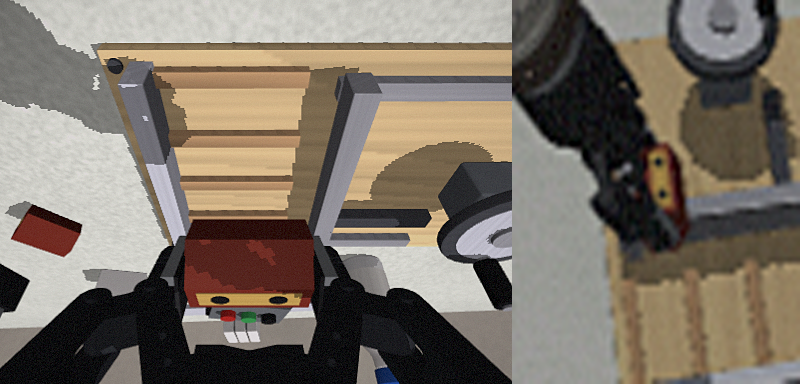

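The held piece now has its strip on top (side crop, brass at (657,172)). Lowering and releasing.

Call:
{"fn": "step_arm", "kwargs": {
  "targets": [
    [0.4,[0,0,-40],[0,0,0]],
    [0.4,[0,0,-75],[0,0,0]],
    [0.4,[0,0,-95],[0,0,0]],
    [0.4,[0,0,-105],[0,0,0]],
    [0.4,[0,0,-109],[0,0,0]],
    [0.4,[0,0,-110],[0,0,0]],
    [0.4,[0,0,-110],[0,0,0]]
  ]
}}

```text
time: 11.65
ee_pos: [0.4728, 0.1075, 0.0206]
tcp_rot: [179.9, 30.1, 173.9]
wrist_force: [0.3, 0.3, -0.7]
opening: 0.0549
grasp_force: 64.0
```

Call:
{"fn": "step_arm", "kwargs": {
  "targets": [
    [0.8,[0,0,0],[0,0,0]],
    [0.8,[0,0,0],[0,0,0]],
    [0.8,[0,0,0],[0,0,0]],
    [0.8,[0,0,20],[0,0,0]],
    [0.8,[0,0,60],[0,0,0]],
    [0.8,[0,0,100],[0,0,0]],
    [0.8,[0,0,140],[0,0,0]],
    [0.8,[0,0,180],[0,0,0]]
  ]
}}

```text
time: 12.45
ee_pos: [0.4718, 0.1074, 0.2014]
tcp_rot: [180.0, 30.0, 173.9]
wrist_force: [1.3, -0.3, 1.1]
opening: 0.0685
grasp_force: 0.0
```

Run:
```python
from m2 import *
from plan import *
p,R=get(); put(p+[0,0,.07],R); print(get()[0],bot.get_obs()['ee_pos'])
for n in('side','scene','wrist'): snap(n)
for n in('side','scene','wrist'):
    im,d,P=load(n);C=cloud(d,P)
    for g,zt in(((.465,.108),.048),):
        k=(abs(C[...,2]-zt)<.004)&(np.hypot(C[...,0]-g[0],C[...,1]-g[1])<.05);Q=C[k]
        if len(Q)>10: print(n,len(Q),Q.mean(0),cv2.minAreaRect((Q[:,:2]*1000).astype(np.float32)))
    for g in((.599,-.135),(.439,-.293)):
        try: print(n,top(n,g))
        except Exception as e: print(n,g,e)
cv2.imwrite('pics/z4.png',np.hstack([zoom('side',(.465,.108,.04),35),zoom('wrist',(.465,.108,.04),70)]))
```

```text
[0.472 0.107 0.199] [0.47181772 0.10740101 0.20137067]
side 74 [0.46855764 0.10392901 0.04765202] ((467.9944763183594, 105.85214233398438), (57.11404800415039, 28.487348556518555), 83.03373718261719)
side (18, array([ 615. , -134.1]), array([16.2,  9.9]), 72.7)
side (29, array([ 439.4, -295. ]), array([17.9, 46.9]), 127.7)
scene 81 [0.46897412 0.11074318 0.04735011] ((468.6884460449219, 110.36080169677734), (56.45485305786133, 25.707969665527344), 80.85184478759766)
scene (9, array([ 596.4, -140.3]), array([10.1,  7.8]), 59.6)
scene (0, array([0., 0.]), array([0., 0.]), 0.0)
wrist 1887 [0.46390564 0.10847885 0.04806234] ((464.9375305175781, 108.48856353759766), (56.152748107910156, 24.835407257080078), 83.34026336669922)
wrist (592, array([ 597.7, -132.4]), array([54.7, 27.6]), 38.6)
wrist (0, array([0., 0.]), array([0., 0.]), 0.0)
```

View pics/z4.png

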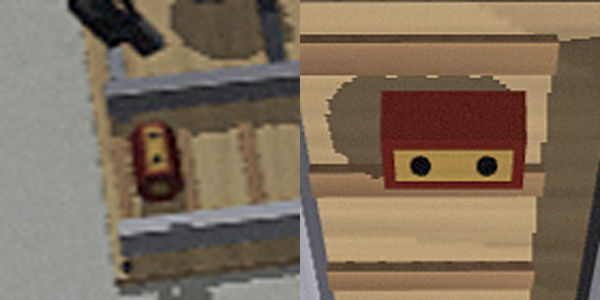

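A lies right in the -81 bay (centre z 0.030, 83.3°, strip up). Now to B: pregrasp leaning NW with the camera on the NW side, so that the wrist camera sees its NW lower flank.

Run:
```python
from plan import *
h=np.array([np.cos(np.radians(129)),np.sin(np.radians(129))])
R=tilt(down(129),h,30); t=tcp([.5992,-.1347,.018],R,.014); a=R.as_matrix()[:,2]
calls([(.95,t-a*.08+[0,0,.03],R,45,2)]); print(get()[0])
```

```text
[[0.95, [18, -36, -16], [0.0, 0.0, -0.131]], [0.95, [35, -72, -31], [0.0, 0.0, -0.261]], [0.95, [53, -108, -47], [0.0, 0.0, -0.392]], [0.95, [71, -144, -63], [0.0, 0.0, -0.523]], [0.95, [89, -180, -78], [0.0, 0.0, -0.653]], [0.95, [106, -216, -94], [0.0, 0.0, -0.784]], [0.95, [106, -216, -94], [0.0, 0.0, -0.784]], [0.95, [106, -216, -94], [0.0, 0.0, -0.784]]]
[ 0.578 -0.109  0.105]
```

Call:
{"fn": "step_arm", "kwargs": {
  "targets": [
    [0.95,[18,-36,-16],[0.0,0.0,-0.131]],
    [0.95,[35,-72,-31],[0.0,0.0,-0.261]],
    [0.95,[53,-108,-47],[0.0,0.0,-0.392]],
    [0.95,[71,-144,-63],[0.0,0.0,-0.523]],
    [0.95,[89,-180,-78],[0.0,0.0,-0.653]],
    [0.95,[106,-216,-94],[0.0,0.0,-0.784]],
    [0.95,[106,-216,-94],[0.0,0.0,-0.784]],
    [0.95,[106,-216,-94],[0.0,0.0,-0.784]]
  ]
}}

```text
time: 13.4
ee_pos: [0.5771, -0.109, 0.1029]
tcp_rot: [-179.8, 29.8, 129.1]
wrist_force: [0.0, -0.7, -0.6]
opening: 0.0811
grasp_force: 0.0
```

Run:
```python
from m2 import *
im,d,p=snap('wrist','w5.png'); o=bot.get_obs(); print(o['time'],o['ee_pos'],o['tcp_rot'],o['q'])
print(top('wrist',(.599,-.135)), top('wrist',(.439,-.293)))
cv2.imwrite('pics/w5.png',cv2.resize(im[:,:,::-1],(768,576)))
```

```text
13.45 [ 0.57730716 -0.10839224  0.10422511] [-179.92185123   29.91034243  129.10627919] [  0.25006984 -10.09949806 -23.65901695  56.65793915 -22.90230395
  47.11881466]
(1592, array([ 598.7, -132.8]), array([55.2, 25.2]), 39.2) (67, array([ 463. , -303.4]), array([ 7.4, 17.3]), 97.8)
```

View pics/w5.png

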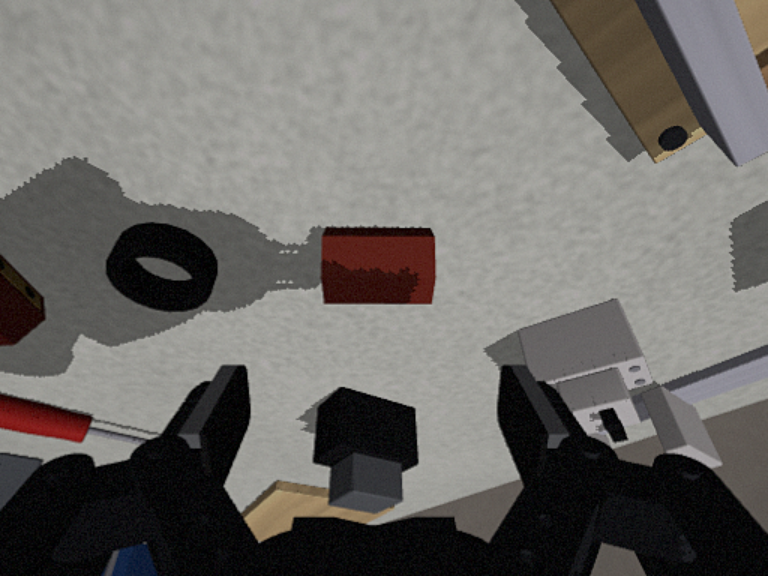

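```bash
cat > hexp.py <<'E'
from m2 import *
def edges(n,c,ax,zc=.018):
    """pixel midpoints and angle-labelled face hues; angle measured from up toward h=axis+90deg"""
    im,d,p=load(n); cam=-np.array(p['R']).T@np.array(p['t'])
    a=np.radians(ax); X=np.array([np.cos(a),np.sin(a),0]); h=np.array([-np.sin(a),np.cos(a),0]); z=np.array([0,0,1.]); o=np.array([c[0],c[1],zc])
    for f in range(0,360,60):
        t=np.radians(f); nrm=np.cos(t)*z+np.sin(t)*h; s=-np.sin(t)*z+np.cos(t)*h; fc=o+.018*nrm
        cosv=nrm@(cam-fc)/np.linalg.norm(cam-fc)
        if cosv<.03: continue
        g=np.array([[fc+X*u+s*v for u in np.linspace(-.02,.02,9)] for v in np.linspace(-.009,.009,7)])
        uv=proj(g.reshape(-1,3),p).round().astype(int); ok=(uv[:,0]>=0)&(uv[:,0]<512)&(uv[:,1]>=0)&(uv[:,1]<384)
        if ok.mean()<.5: continue
        px=np.zeros((len(uv),3)); px[ok]=im[uv[ok,1],uv[ok,0]]
        ratio=(px[:,1]/(px[:,0]+1)).reshape(7,9)  # G/R: red ~.3, brass ~.75
        print(n,'face',f,'cos %.2f'%cosv,'G/R rows',np.median(ratio,1).round(2))
E
python3 - <<'E'
from hexp import *
print('B +=NW');[edges(n,(.599,-.134),39) for n in('wrist','side','scene')]
print('C +=SW');[edges(n,(.4398,-.2945),136) for n in('wrist','side','scene')]
print('ref A +=-y');[edges(n,bay(-.081) if 0 else (.4649,.1085),83.9,.030) for n in('side','scene')]
E
```

```text
B +=NW
wrist face 0 cos 0.65 G/R rows [0.25 0.37 0.27 0.25 0.27 0.31 0.43]
wrist face 60 cos 0.97 G/R rows [0.35 0.35 0.37 0.37 0.36 0.37 0.19]
wrist face 120 cos 0.21 G/R rows [0.11 0.   0.   0.   0.94 1.   0.99]
side face 0 cos 0.83 G/R rows [0.45 0.48 0.47 0.47 0.45 0.42 0.31]
side face 60 cos 0.17 G/R rows [0.68 0.7  0.74 0.98 0.99 0.98 0.98]
side face 300 cos 0.64 G/R rows [0.39 0.32 0.41 0.49 0.44 0.4  0.43]
scene face 0 cos 0.81 G/R rows [0.43 0.3  0.27 0.28 0.27 0.28 0.27]
scene face 60 cos 0.64 G/R rows [0.28 0.28 0.32 0.49 0.61 0.78 0.86]
scene face 300 cos 0.15 G/R rows [0.82 0.86 0.81 0.68 0.68 0.68 0.53]
C +=SW
wrist face 240 cos 0.33 G/R rows [0.92 0.3  0.76 0.75 0.71 0.73 0.2 ]
side face 0 cos 0.89 G/R rows [0.4  0.43 0.47 0.48 0.48 0.47 0.47]
side face 60 cos 0.78 G/R rows [0.44 0.42 0.39 0.39 0.31 0.29 0.82]
side face 300 cos 0.09 G/R rows [0.88 0.88 0.85 0.61 0.55 0.42 0.42]
scene face 0 cos 0.74 G/R rows [0.27 0.28 0.34 0.36 0.58 0.71 0.86]
scene face 240 cos 0.16 G/R rows [0.92 0.9  0.88 0.88 0.87 0.78 0.7 ]
scene face 300 cos 0.92 G/R rows [0.62 0.36 0.29 0.26 0.25 0.26 0.27]
ref A +=-y
side face 0 cos 0.77 G/R rows [0.75 0.8  0.83 0.83 0.77 0.62 0.39]
side face 60 cos 0.42 G/R rows [0.33 0.31 0.31 0.44 0.69 0.79 0.8 ]
side face 300 cos 0.34 G/R rows [0.49 0.08 0.32 0.36 0.39 0.44 0.51]
scene face 0 cos 0.85 G/R rows [0.62 0.66 0.72 0.73 0.71 0.66 0.59]
scene face 60 cos 0.17 G/R rows [0.59 0.61 0.58 0.6  0.65 0.67 0.69]
scene face 300 cos 0.67 G/R rows [0.62 0.45 0.38 0.31 0.31 0.42 0.46]
```

C shows brass on its NE-lower flank (G/R 0.75); B shows none on top, either upper flank or NW-lower, so it's SE-lower or underneath. B: pick leaning SE, roll 60°, and set down near A's old spot.

Run:
```python
from plan import *
h=-np.array([np.cos(np.radians(129)),np.sin(np.radians(129))])
R=tilt(down(129),h,30); t=tcp([.5988,-.1340,.018],R,.014); a=R.as_matrix()[:,2]
calls([(.95,t-a*.08+[0,0,.03],R,45,1),(.95,t,R,30,2)]);p,R=get();print(p)
calls([(.4,p,R,30,6)])
R2=tilt(down(83),[-.122*-1,.9925],30); t2=tcp([.44,-.115,.019],R2,.014)
print('lift');calls([(.4,p+[0,0,.1],R,40,0),(.4,t2+[0,0,.08],R2,40,1),(.4,t2,R2,25,1)])
```

```text
[[0.95, [5, -6, 0], [0.102, 0.082, 0.0]], [0.95, [10, -13, 0], [0.203, 0.165, 0.0]], [0.95, [16, -19, 0], [0.305, 0.247, 0.0]], [0.95, [21, -25, 0], [0.407, 0.33, 0.0]], [0.95, [26, -32, 0], [0.508, 0.412, 0.0]], [0.95, [31, -38, 0], [0.61, 0.494, 0.0]], [0.95, [36, -44, 0], [0.712, 0.577, 0.0]], [0.95, [42, -51, 0], [0.813, 0.659, 0.0]]]
[[0.95, [0, 0, 0], [0.0, 0.0, 0.0]], [0.95, [-7, 8, -25], [0.0, 0.0, 0.0]], [0.95, [-13, 16, -49], [0.0, 0.0, 0.0]], [0.95, [-19, 24, -74], [0.0, 0.0, 0.0]], [0.95, [-26, 31, -99], [0.0, 0.0, 0.0]], [0.95, [-26, 31, -99], [0.0, 0.0, 0.0]], [0.95, [-26, 31, -99], [0.0, 0.0, 0.0]]]
[ 0.594 -0.129  0.006]
[[0.4, [0, 0, 0], [0.0, 0.0, 0.0]], [0.4, [0, 0, 0], [0.0, 0.0, 0.0]], [0.4, [0, 0, 0], [0.0, 0.0, 0.0]], [0.4, [0, 0, 0], [0.0, 0.0, 0.0]], [0.4, [0, 0, 0], [0.0, 0.0, 0.0]], [0.4, [0, 0, 0], [0.0, 0.0, 0.0]], [0.4, [0, 0, 0], [0.0, 0.0, 0.0]]]
lift
[[0.4, [0, 0, 33], [0.0, 0.0, 0.0]], [0.4, [0, 0, 67], [0.0, 0.0, 0.0]], [0.4, [0, 0, 100], [0.0, 0.0, 0.0]], [0.4, [-15, 1, 98], [-0.103, -0.03, -0.073]], [0.4, [-31, 1, 96], [-0.206, -0.059, -0.145]], [0.4, [-46, 2, 94], [-0.309, -0.089, -0.218]], [0.4, [-62, 3, 92], [-0.413, -0.118, -0.291]], [0.4, [-77, 4, 90], [-0.516, -0.148, -0.363]]]
[[0.4, [-16, 0, -1], [-0.103, -0.03, -0.073]], [0.4, [-31, 1, -3], [-0.206, -0.059, -0.146]], [0.4, [-47, 2, -5], [-0.309, -0.089, -0.218]], [0.4, [-62, 2, -7], [-0.412, -0.119, -0.291]], [0.4, [-78, 3, -9], [-0.516, -0.148, -0.364]], [0.4, [-78, 3, -9], [-0.516, -0.148, -0.364]], [0.4, [-78, 3, -29], [-0.516, -0.148, -0.364]], [0.4, [-78, 3, -49], [-0.516, -0.148, -0.364]]]
[[0.4, [0, 0, -20], [0.0, 0.0, 0.0]], [0.4, [0, 0, -40], [0.0, 0.0, 0.0]], [0.4, [0, 0, -40], [0.0, 0.0, 0.0]]]
```

Call:
{"fn": "step_arm", "kwargs": {
  "targets": [
    [0.95,[5,-6,0],[0.102,0.082,0.0]],
    [0.95,[10,-13,0],[0.203,0.165,0.0]],
    [0.95,[16,-19,0],[0.305,0.247,0.0]],
    [0.95,[21,-25,0],[0.407,0.33,0.0]],
    [0.95,[26,-32,0],[0.508,0.412,0.0]],
    [0.95,[31,-38,0],[0.61,0.494,0.0]],
    [0.95,[36,-44,0],[0.712,0.577,0.0]],
    [0.95,[42,-51,0],[0.813,0.659,0.0]]
  ]
}}

```text
time: 14.25
ee_pos: [0.6196, -0.1578, 0.1073]
tcp_rot: [179.9, -28.7, 129.2]
wrist_force: [0.5, 0.0, 0.4]
opening: 0.0813
grasp_force: 0.0
```

Call:
{"fn": "step_arm", "kwargs": {
  "targets": [
    [0.95,[0,0,0],[0.0,0.0,0.0]],
    [0.95,[-7,8,-25],[0.0,0.0,0.0]],
    [0.95,[-13,16,-49],[0.0,0.0,0.0]],
    [0.95,[-19,24,-74],[0.0,0.0,0.0]],
    [0.95,[-26,31,-99],[0.0,0.0,0.0]],
    [0.95,[-26,31,-99],[0.0,0.0,0.0]],
    [0.95,[-26,31,-99],[0.0,0.0,0.0]]
  ]
}}

```text
time: 14.95
ee_pos: [0.5934, -0.1266, 0.0091]
tcp_rot: [180.0, -28.4, 129.2]
wrist_force: [0.0, 0.2, 0.6]
opening: 0.0809
grasp_force: 0.0
```

Call:
{"fn": "step_arm", "kwargs": {
  "targets": [
    [0.4,[0,0,0],[0.0,0.0,0.0]],
    [0.4,[0,0,0],[0.0,0.0,0.0]],
    [0.4,[0,0,0],[0.0,0.0,0.0]],
    [0.4,[0,0,0],[0.0,0.0,0.0]],
    [0.4,[0,0,0],[0.0,0.0,0.0]],
    [0.4,[0,0,0],[0.0,0.0,0.0]],
    [0.4,[0,0,0],[0.0,0.0,0.0]]
  ]
}}

```text
time: 15.65
ee_pos: [0.5945, -0.1279, 0.0088]
tcp_rot: [179.9, -28.4, 129.1]
wrist_force: [1.0, -0.7, 8.0]
opening: 0.0551
grasp_force: 64.7
```

Call:
{"fn": "step_arm", "kwargs": {
  "targets": [
    [0.4,[0,0,33],[0.0,0.0,0.0]],
    [0.4,[0,0,67],[0.0,0.0,0.0]],
    [0.4,[0,0,100],[0.0,0.0,0.0]],
    [0.4,[-15,1,98],[-0.103,-0.03,-0.073]],
    [0.4,[-31,1,96],[-0.206,-0.059,-0.145]],
    [0.4,[-46,2,94],[-0.309,-0.089,-0.218]],
    [0.4,[-62,3,92],[-0.413,-0.118,-0.291]],
    [0.4,[-77,4,90],[-0.516,-0.148,-0.363]]
  ]
}}

```text
time: 16.45
ee_pos: [0.5162, -0.1239, 0.098]
tcp_rot: [-173.9, 1.7, 106.0]
wrist_force: [0.5, 1.0, -1.0]
opening: 0.055
grasp_force: 63.8
```

Call:
{"fn": "step_arm", "kwargs": {
  "targets": [
    [0.4,[-16,0,-1],[-0.103,-0.03,-0.073]],
    [0.4,[-31,1,-3],[-0.206,-0.059,-0.146]],
    [0.4,[-47,2,-5],[-0.309,-0.089,-0.218]],
    [0.4,[-62,2,-7],[-0.412,-0.119,-0.291]],
    [0.4,[-78,3,-9],[-0.516,-0.148,-0.364]],
    [0.4,[-78,3,-9],[-0.516,-0.148,-0.364]],
    [0.4,[-78,3,-29],[-0.516,-0.148,-0.364]],
    [0.4,[-78,3,-49],[-0.516,-0.148,-0.364]]
  ]
}}

```text
time: 17.25
ee_pos: [0.4398, -0.1202, 0.0483]
tcp_rot: [179.9, 31.3, 83.0]
wrist_force: [0.2, 0.7, -2.1]
opening: 0.0554
grasp_force: 63.8
```

Run:
```python
from hexp import *
o=bot.get_obs(); print(o['time'],o['ee_pos'],o['tcp_rot'],o['opening'],o['wrist_force'])
snap('side');snap('scene')
# held ~40mm above target
for n in('side','scene'): edges(n,(.44,-.115),173,.059)
```

```text
17.25 [ 0.43984901 -0.12017084  0.04831336] [179.92984787  31.28912494  83.01842659] 0.055402602969737196 [ 0.15810412  0.74549645 -2.09459142]
side face 0 cos 0.83 G/R rows [0.18 0.3  0.4  0.35 0.36 0.38 0.42]
side face 60 cos 0.89 G/R rows [0.49 0.71 0.83 0.81 0.82 0.77 0.49]
side face 120 cos 0.05 G/R rows [0.85 0.87 0.87 0.87 0.91 0.91 0.91]
scene face 0 cos 0.78 G/R rows [0.85 1.   0.88 0.85 0.85 0.86 0.88]
scene face 240 cos 0.08 G/R rows [1.01 1.   0.98 0.98 0.98 1.01 1.01]
scene face 300 cos 0.88 G/R rows [1.02 0.93 0.92 0.87 0.83 0.89 1.  ]
```

Brass is now on the -y upper flank, so one more 60° roll, which ends in the bay. Release, swing the lean, and regrasp.

Run:
```python
from plan import *
yv=np.array([.122,.9925])
p=np.array([.440,-.120,.048]); R=tilt(down(83),yv,31.4); put(p,R); a=R.as_matrix()[:,2]
t=p-[0,0,.0385]
calls([(.4,t,R,20,2)]); calls([(.9,t,R,20,3),(.95,t-a*.07,R,40,0)])
R2=tilt(down(83),-yv,30); c=t-a*.014; c[2]=.018; print(c); t2=tcp(c,R2,.014); a2=R2.as_matrix()[:,2]
calls([(.95,t2-a2*.07,R2,40,1),(.95,t2,R2,25,2)])
p,R=get(); calls([(.4,p,R,30,6)])
```

```text
[[0.4, [0, 0, -19], [0.0, 0.0, 0.0]], [0.4, [0, 0, -38], [0.0, 0.0, 0.0]], [0.4, [0, 0, -38], [0.0, 0.0, 0.0]], [0.4, [0, 0, -38], [0.0, 0.0, 0.0]]]
[[0.9, [0, 0, -1], [0.0, 0.0, 0.0]], [0.9, [0, 0, -1], [0.0, 0.0, 0.0]], [0.9, [0, 0, -1], [0.0, 0.0, 0.0]], [0.9, [0, 0, -1], [0.0, 0.0, 0.0]], [0.95, [2, 18, 29], [0.0, 0.0, 0.0]], [0.95, [4, 36, 59], [0.0, 0.0, 0.0]]]
[ 0.44088991 -0.11276035  0.018     ]
[[0.95, [-1, -7, 0], [0.133, -0.016, 0.0]], [0.95, [-2, -14, -1], [0.266, -0.033, 0.0]], [0.95, [-2, -21, -1], [0.399, -0.049, 0.0]], [0.95, [-3, -28, -1], [0.532, -0.065, 0.0]], [0.95, [-4, -35, -2], [0.665, -0.082, 0.0]], [0.95, [-5, -42, -2], [0.798, -0.098, 0.0]], [0.95, [-6, -49, -2], [0.931, -0.114, 0.0]], [0.95, [-7, -57, -3], [1.064, -0.131, 0.0]]]
[[0.95, [0, 0, 0], [0.0, 0.0, 0.0]], [0.95, [2, 12, -20], [0.0, 0.0, 0.0]], [0.95, [3, 24, -40], [0.0, 0.0, 0.0]], [0.95, [5, 35, -60], [0.0, 0.0, 0.0]], [0.95, [5, 35, -60], [0.0, 0.0, 0.0]], [0.95, [5, 35, -60], [0.0, 0.0, 0.0]]]
[[0.4, [0, 0, 0], [0.0, 0.0, 0.0]], [0.4, [0, 0, 0], [0.0, 0.0, 0.0]], [0.4, [0, 0, 0], [0.0, 0.0, 0.0]], [0.4, [0, 0, 0], [0.0, 0.0, 0.0]], [0.4, [0, 0, 0], [0.0, 0.0, 0.0]], [0.4, [0, 0, 0], [0.0, 0.0, 0.0]], [0.4, [0, 0, 0], [0.0, 0.0, 0.0]]]
```

Call:
{"fn": "step_arm", "kwargs": {
  "targets": [
    [0.4,[0,0,-19],[0.0,0.0,0.0]],
    [0.4,[0,0,-38],[0.0,0.0,0.0]],
    [0.4,[0,0,-38],[0.0,0.0,0.0]],
    [0.4,[0,0,-38],[0.0,0.0,0.0]]
  ]
}}

```text
time: 17.75
ee_pos: [0.4389, -0.1206, 0.0108]
tcp_rot: [-180.0, 31.4, 83.0]
wrist_force: [0.6, -0.5, -1.3]
opening: 0.0552
grasp_force: 63.8
```

Call:
{"fn": "step_arm", "kwargs": {
  "targets": [
    [0.9,[0,0,-1],[0.0,0.0,0.0]],
    [0.9,[0,0,-1],[0.0,0.0,0.0]],
    [0.9,[0,0,-1],[0.0,0.0,0.0]],
    [0.9,[0,0,-1],[0.0,0.0,0.0]],
    [0.95,[2,18,29],[0.0,0.0,0.0]],
    [0.95,[4,36,59],[0.0,0.0,0.0]]
  ]
}}

```text
time: 18.35
ee_pos: [0.4415, -0.0843, 0.069]
tcp_rot: [-179.8, 31.5, 83.0]
wrist_force: [1.8, -0.5, 0.3]
opening: 0.0811
grasp_force: 0.0
```

Call:
{"fn": "step_arm", "kwargs": {
  "targets": [
    [0.95,[-1,-7,0],[0.133,-0.016,0.0]],
    [0.95,[-2,-14,-1],[0.266,-0.033,0.0]],
    [0.95,[-2,-21,-1],[0.399,-0.049,0.0]],
    [0.95,[-3,-28,-1],[0.532,-0.065,0.0]],
    [0.95,[-4,-35,-2],[0.665,-0.082,0.0]],
    [0.95,[-5,-42,-2],[0.798,-0.098,0.0]],
    [0.95,[-6,-49,-2],[0.931,-0.114,0.0]],
    [0.95,[-7,-57,-3],[1.064,-0.131,0.0]]
  ]
}}

```text
time: 19.15
ee_pos: [0.4359, -0.1423, 0.0669]
tcp_rot: [179.8, -30.2, 83.1]
wrist_force: [-0.3, 1.2, 0.1]
opening: 0.0812
grasp_force: 0.0
```

Run:
```python
from hexp import *
snap('wrist');snap('side');o=bot.get_obs();print(o['time'],o['ee_pos'],o['tcp_rot'],o['wrist_force'])
print(top('wrist',(.441,-.113)),top('wrist',(.439,-.293)),top('side',(.439,-.293)))
edges('wrist',(.441,-.113),173);edges('side',(.441,-.113),173)
```

```text
19.25 [ 0.43428894 -0.14349612  0.06324718] [-179.67797098  -30.29317361   82.61299191] [ 0.04864526  0.1701572  -0.09078885]
(3185, array([ 439.2, -117.3]), array([23.8, 55.4]), 173.0) (0, array([0., 0.]), array([0., 0.]), 0.0) (18, array([ 431.3, -279.4]), array([10.1, 12.2]), 165.3)
wrist face 0 cos 0.99 G/R rows [0.31 0.35 0.37 0.36 0.39 0.39 0.37]
wrist face 60 cos 0.56 G/R rows [0.38 0.36 0.32 0.52 0.78 0.75 0.8 ]
wrist face 300 cos 0.30 G/R rows [0.97 0.97 0.97 0.99 0.76 0.2  0.26]
side face 0 cos 0.84 G/R rows [0.99 0.98 1.   0.99 0.98 0.97 0.98]
side face 60 cos 0.88 G/R rows [0.99 0.98 0.99 0.98 0.98 0.96 0.99]
side face 120 cos 0.03 G/R rows [0.99 0.99 0.99 0.99 0.99 0.99 0.99]
```

Run:
```python
from plan import *
p,R=get(); put(p+[-.001,-.004,0],R); p,R=get(); print(p)
R2=tilt(down(173.94),-EX,30); t=tcp(np.r_[bay(.081),.031],R2,.014)
calls([(.4,p+[0,0,.13],R,40,0),(.4,t+[0,0,.11],R2,38,2)]); print(get()[0],t)
```

```text
[ 0.441 -0.11   0.006]
[[0.4, [0, 0, 32], [0.0, 0.0, 0.0]], [0.4, [0, 0, 65], [0.0, 0.0, 0.0]], [0.4, [0, 0, 98], [0.0, 0.0, 0.0]], [0.4, [0, 0, 130], [0.0, 0.0, 0.0]], [0.4, [15, 15, 129], [-0.07, -0.055, 0.11]], [0.4, [29, 31, 129], [-0.139, -0.111, 0.22]], [0.4, [44, 46, 128], [-0.209, -0.166, 0.329]], [0.4, [59, 62, 128], [-0.279, -0.221, 0.439]]]
[[0.4, [15, 15, -1], [-0.069, -0.055, 0.11]], [0.4, [29, 30, -1], [-0.139, -0.111, 0.22]], [0.4, [44, 46, -2], [-0.208, -0.166, 0.329]], [0.4, [59, 61, -2], [-0.278, -0.221, 0.439]], [0.4, [74, 76, -3], [-0.348, -0.276, 0.549]], [0.4, [88, 92, -3], [-0.417, -0.332, 0.659]], [0.4, [103, 107, -4], [-0.487, -0.387, 0.768]], [0.4, [118, 123, -5], [-0.557, -0.442, 0.878]]]
[[0.4, [15, 15, 0], [-0.069, -0.055, 0.11]], [0.4, [15, 15, 0], [-0.069, -0.055, 0.11]], [0.4, [15, 15, 0], [-0.069, -0.055, 0.11]]]
[0.633 0.09  0.129] [0.63270726 0.09000719 0.01887564]
```

Call:
{"fn": "step_arm", "kwargs": {
  "targets": [
    [0.95,[0,-3,-2],[0.0,0.0,0.0]],
    [0.95,[1,9,-20],[0.0,0.0,0.0]],
    [0.95,[2,20,-40],[0.0,0.0,0.0]],
    [0.95,[4,31,-60],[0.0,0.0,0.0]],
    [0.95,[4,31,-60],[0.0,0.0,0.0]],
    [0.95,[4,31,-60],[0.0,0.0,0.0]]
  ]
}}

```text
time: 19.85
ee_pos: [0.4395, -0.1098, 0.0065]
tcp_rot: [180.0, -29.9, 83.2]
wrist_force: [-0.0, -0.1, 1.0]
opening: 0.0809
grasp_force: 0.0
```

Call:
{"fn": "step_arm", "kwargs": {
  "targets": [
    [0.4,[0,0,0],[0.0,0.0,0.0]],
    [0.4,[0,0,0],[0.0,0.0,0.0]],
    [0.4,[0,0,0],[0.0,0.0,0.0]],
    [0.4,[0,0,0],[0.0,0.0,0.0]],
    [0.4,[0,0,0],[0.0,0.0,0.0]],
    [0.4,[0,0,0],[0.0,0.0,0.0]],
    [0.4,[0,0,0],[0.0,0.0,0.0]]
  ]
}}

```text
time: 20.55
ee_pos: [0.4401, -0.1111, 0.007]
tcp_rot: [179.9, -30.0, 83.0]
wrist_force: [-1.1, -1.2, 6.4]
opening: 0.0553
grasp_force: 64.0
```

Call:
{"fn": "step_arm", "kwargs": {
  "targets": [
    [0.4,[0,0,32],[0.0,0.0,0.0]],
    [0.4,[0,0,65],[0.0,0.0,0.0]],
    [0.4,[0,0,98],[0.0,0.0,0.0]],
    [0.4,[0,0,130],[0.0,0.0,0.0]],
    [0.4,[15,15,129],[-0.07,-0.055,0.11]],
    [0.4,[29,31,129],[-0.139,-0.111,0.22]],
    [0.4,[44,46,128],[-0.209,-0.166,0.329]],
    [0.4,[59,62,128],[-0.279,-0.221,0.439]]
  ]
}}

```text
time: 21.35
ee_pos: [0.4991, -0.0483, 0.1343]
tcp_rot: [168.9, -12.3, 112.7]
wrist_force: [0.0, 0.7, -1.5]
opening: 0.0551
grasp_force: 64.0
```

Call:
{"fn": "step_arm", "kwargs": {
  "targets": [
    [0.4,[15,15,-1],[-0.069,-0.055,0.11]],
    [0.4,[29,30,-1],[-0.139,-0.111,0.22]],
    [0.4,[44,46,-2],[-0.208,-0.166,0.329]],
    [0.4,[59,61,-2],[-0.278,-0.221,0.439]],
    [0.4,[74,76,-3],[-0.348,-0.276,0.549]],
    [0.4,[88,92,-3],[-0.417,-0.332,0.659]],
    [0.4,[103,107,-4],[-0.487,-0.387,0.768]],
    [0.4,[118,123,-5],[-0.557,-0.442,0.878]]
  ]
}}

```text
time: 22.15
ee_pos: [0.6169, 0.0751, 0.1294]
tcp_rot: [176.4, 26.4, 166.1]
wrist_force: [-0.6, -0.3, -1.1]
opening: 0.055
grasp_force: 64.0
```

Call:
{"fn": "step_arm", "kwargs": {
  "targets": [
    [0.4,[15,15,0],[-0.069,-0.055,0.11]],
    [0.4,[15,15,0],[-0.069,-0.055,0.11]],
    [0.4,[15,15,0],[-0.069,-0.055,0.11]]
  ]
}}

```text
time: 22.45
ee_pos: [0.6308, 0.0895, 0.1285]
tcp_rot: [180.0, 29.9, 173.8]
wrist_force: [0.3, -0.1, -1.3]
opening: 0.0552
grasp_force: 64.0
```

Run:
```python
from hexp import *
from plan import *
o=bot.get_obs();print(o['time'],o['ee_pos']-get()[0],o['tcp_rot'],get()[1].as_euler('xyz',degrees=True),o['wrist_force'],o['opening'])
snap('side');snap('scene');b=bay(.081)
for n in('side','scene'): edges(n,b,83.9,.141)
```

```text
22.45 [-0.00223364 -0.00050973 -0.00045826] [179.98628992  29.92288837 173.79317627] [179.98226211  29.97789626 173.9250105 ] [ 0.26580215 -0.09055035 -1.28964242] 0.05517357739548152
side face 0 cos 0.73 G/R rows [0.34 0.58 0.78 0.84 0.83 0.82 0.8 ]
side face 60 cos 0.49 G/R rows [0.86 0.95 0.95 0.8  1.05 1.06 0.86]
side face 300 cos 0.23 G/R rows [1.   1.   0.97 0.8  0.79 0.55 0.27]
scene face 0 cos 0.86 G/R rows [0.45 0.57 0.66 0.73 0.74 0.7  0.65]
scene face 60 cos 0.26 G/R rows [0.6  0.59 0.6  0.59 0.58 0.71 0.83]
scene face 300 cos 0.58 G/R rows [0.82 0.68 0.61 0.42 0.31 0.31 0.34]
```

Call:
{"fn": "step_arm", "kwargs": {
  "targets": [
    [0.4,[0,0,-40],[0,0,0]],
    [0.4,[0,0,-75],[0,0,0]],
    [0.4,[0,0,-95],[0,0,0]],
    [0.4,[0,0,-105],[0,0,0]],
    [0.4,[0,0,-109],[0,0,0]],
    [0.4,[0,0,-110],[0,0,0]],
    [0.4,[0,0,-110],[0,0,0]]
  ]
}}

```text
time: 23.25
ee_pos: [0.6321, 0.0896, 0.02]
tcp_rot: [-180.0, 30.1, 173.9]
wrist_force: [0.3, -0.0, -1.5]
opening: 0.055
grasp_force: 64.0
```

Call:
{"fn": "step_arm", "kwargs": {
  "targets": [
    [0.8,[0,0,0],[0,0,0]],
    [0.8,[0,0,0],[0,0,0]],
    [0.8,[0,0,0],[0,0,0]],
    [0.8,[0,0,20],[0,0,0]],
    [0.8,[0,0,60],[0,0,0]],
    [0.8,[0,0,100],[0,0,0]],
    [0.8,[0,0,140],[0,0,0]],
    [0.8,[0,0,180],[0,0,0]]
  ]
}}

```text
time: 24.05
ee_pos: [0.6311, 0.0896, 0.2006]
tcp_rot: [-180.0, 30.0, 173.9]
wrist_force: [1.9, -0.5, 0.0]
opening: 0.0686
grasp_force: 0.0
```

Run:
```python
from hexp import *
from plan import *
p,R=get(); put(p+[0,0,.07],R)
for n in('side','scene','wrist'): snap(n)
im,d,P=load('wrist');C=cloud(d,P);Q=C.reshape(-1,3); b=np.c_[(Q[:,:2]-ORG)@EX,(Q[:,:2]-ORG)@EY]
for x in(-.081,.081):
    k=(abs(Q[:,2]-.048)<.004)&(abs(b[:,0]-x)<.025)&(abs(b[:,1])<.05)
    if k.sum()>20: print(x,k.sum(),Q[k,2].mean(),cv2.minAreaRect((b[k]*1000).astype(np.float32)))
    edges('wrist',bay(x),83.9,.03)
for n in('side','scene'): print(top(n,(.439,-.293)))
# C by colour centroid in side/scene
reds('side');reds('scene')
```

```text
0.081 1898 0.04806674351915163 ((77.7446517944336, -0.4995861053466797), (56.19409942626953, 24.2847957611084), 89.46290588378906)
wrist face 0 cos 0.87 G/R rows [0.72 0.6  0.8  0.8  0.8  0.8  0.31]
wrist face 60 cos 0.83 G/R rows [0.37 0.34 0.31 0.36 0.31 0.35 0.36]
(14, array([ 448.5, -314.9]), array([9.9, 9. ]), 75.2)
(0, array([0., 0.]), array([0., 0.]), 0.0)
side [191. 133.] 446 top [0.4237 0.5263 0.0357] ((383.53472900390625, -179.94482421875), (1527.27734375, 153.88490295410156), 87.58116912841797)
side [267. 199.] 70 top [0.6254 0.0876 0.0468] ((624.59814453125, 89.37096405029297), (57.62398910522461, 26.780406951904297), 83.68965911865234)
side [224. 205.] 62 top [0.472  0.0999 0.0482] ((379.93304443359375, -402.669921875), (1094.18896484375, 26.213043212890625), 80.2571029663086)
side [245. 309.] 166 top [ 0.4401 -0.298   0.0353] ((372.239013671875, -610.5489501953125), (684.5538330078125, 53.81241989135742), 77.94339752197266)
side [279. 361.] 287 top [ 0.4858 -0.4746  0.0242] ((372.3239440917969, -682.8406982421875), (543.3299560546875, 83.3029556274414), 60.41767501831055)
scene [190. 116.] 87 top [ 0.4858 -0.4675  0.0238] ((489.94903564453125, -466.9891357421875), (89.97166442871094, 19.4160099029541), 5.1957902908325195)
scene [220. 135.] 76 top [ 0.4393 -0.2891  0.0354] ((441.7999572753906, -286.7022399902344), (24.24210548400879, 47.6419563293457), 43.27309799194336)
scene [357. 294.] 693 top [0.4347 0.5413 0.0361] ((632.0670776367188, 596.0909423828125), (597.35791015625, 71.07954406738281), 15.944915771484375)
```

Run:
```python
from plan import *
h=np.array([.695,.719])
R=tilt(down(46),h,30); t=tcp([.4398,-.2945,.018],R,.014); a=R.as_matrix()[:,2]
calls([(.95,t-a*.08+[0,0,.03],R,45,2)]); print(get()[0],t)
```

```text
[[0.95, [-11, -23, -6], [0.0, 0.0, -0.14]], [0.95, [-21, -45, -12], [0.0, 0.0, -0.279]], [0.95, [-32, -68, -18], [0.0, 0.0, -0.419]], [0.95, [-43, -90, -23], [0.0, 0.0, -0.558]], [0.95, [-53, -113, -29], [0.0, 0.0, -0.698]], [0.95, [-64, -135, -35], [0.0, 0.0, -0.837]], [0.95, [-74, -158, -41], [0.0, 0.0, -0.977]], [0.95, [-85, -180, -47], [0.0, 0.0, -1.116]]]
[[0.95, [-11, -23, -6], [0.0, 0.0, -0.14]], [0.95, [-21, -45, -12], [0.0, 0.0, -0.28]], [0.95, [-32, -68, -18], [0.0, 0.0, -0.419]], [0.95, [-43, -91, -23], [0.0, 0.0, -0.559]], [0.95, [-53, -113, -29], [0.0, 0.001, -0.698]], [0.95, [-64, -136, -35], [0.0, 0.001, -0.838]], [0.95, [-75, -158, -41], [0.0, 0.001, -0.977]], [0.95, [-85, -181, -47], [0.0, 0.001, -1.117]]]
[[0.95, [0, 0, 0], [0.0, 0.0, 0.0]], [0.95, [0, 0, 0], [0.0, 0.0, 0.0]]]
[ 0.463 -0.271  0.105] [ 0.43493497 -0.29953304  0.00587564]
```

Call:
{"fn": "step_arm", "kwargs": {
  "targets": [
    [0.95,[-11,-23,-6],[0.0,0.0,-0.14]],
    [0.95,[-21,-45,-12],[0.0,0.0,-0.279]],
    [0.95,[-32,-68,-18],[0.0,0.0,-0.419]],
    [0.95,[-43,-90,-23],[0.0,0.0,-0.558]],
    [0.95,[-53,-113,-29],[0.0,0.0,-0.698]],
    [0.95,[-64,-135,-35],[0.0,0.0,-0.837]],
    [0.95,[-74,-158,-41],[0.0,0.0,-0.977]],
    [0.95,[-85,-180,-47],[0.0,0.0,-1.116]]
  ]
}}

```text
time: 25.0
ee_pos: [0.5453, -0.091, 0.1501]
tcp_rot: [-179.9, 30.0, 109.7]
wrist_force: [0.5, -0.0, -0.5]
opening: 0.0813
grasp_force: 0.0
```

Call:
{"fn": "step_arm", "kwargs": {
  "targets": [
    [0.95,[-11,-23,-6],[0.0,0.0,-0.14]],
    [0.95,[-21,-45,-12],[0.0,0.0,-0.28]],
    [0.95,[-32,-68,-18],[0.0,0.0,-0.419]],
    [0.95,[-43,-91,-23],[0.0,0.0,-0.559]],
    [0.95,[-53,-113,-29],[0.0,0.001,-0.698]],
    [0.95,[-64,-136,-35],[0.0,0.001,-0.838]],
    [0.95,[-75,-158,-41],[0.0,0.001,-0.977]],
    [0.95,[-85,-181,-47],[0.0,0.001,-1.117]]
  ]
}}

```text
time: 25.8
ee_pos: [0.4604, -0.2718, 0.1031]
tcp_rot: [-179.8, 30.1, 45.8]
wrist_force: [1.5, 0.4, -0.1]
opening: 0.0811
grasp_force: 0.0
```

Call:
{"fn": "step_arm", "kwargs": {
  "targets": [
    [0.95,[0,0,0],[0.0,0.0,0.0]],
    [0.95,[0,0,0],[0.0,0.0,0.0]]
  ]
}}

```text
time: 26.0
ee_pos: [0.4607, -0.2717, 0.1032]
tcp_rot: [-179.7, 30.1, 46.1]
wrist_force: [0.7, -0.0, 0.5]
opening: 0.0812
grasp_force: 0.0
```

Run:
```python
from hexp import *
from plan import *
o=bot.get_obs();print(o['time'],o['ee_pos']-get()[0],o['tcp_rot'],get()[1].as_euler('xyz',degrees=True),o['q'])
snap('wrist'); r=top('wrist',(.439,-.293)); print(r); edges('wrist',r[1]/1000,r[3])
```

```text
26.0 [-0.00229804 -0.00066489 -0.00183372] [-179.74294783   30.06382343   46.08515751] [-179.95634686   29.98920035   46.01421008] [-16.84044371  15.00253717   2.55432906  92.55832987 -26.36067968
 120.67685718]
(1698, array([ 441.9, -293.5]), array([26.5, 55.4]), 134.8)
wrist face 0 cos 0.66 G/R rows [0.37 0.39 0.43 0.41 0.39 0.37 0.38]
wrist face 240 cos 0.20 G/R rows [0.99 0.99 1.   1.   0.71 0.6  0.75]
wrist face 300 cos 0.96 G/R rows [0.82 0.36 0.34 0.3  0.35 0.33 0.36]
```

Run:
```python
from plan import *
p,R=get(); p=p+[-.027,-.028,-.099]; put(p,R)
yv=np.array([.122,.9925])
R2=tilt(down(83),-yv,30); t2=tcp([.44,-.115,.019],R2,.014)
calls([(.4,p+[0,0,.1],R,40,0),(.4,t2+[0,0,.08],R2,40,1),(.4,t2+[0,0,.04],R2,25,0)])
```

```text
[[0.4, [0, 0, 33], [0.0, 0.0, 0.0]], [0.4, [0, 0, 67], [0.0, 0.0, 0.0]], [0.4, [0, 0, 100], [0.0, 0.0, 0.0]], [0.4, [1, 21, 98], [0.107, -0.051, 0.065]], [0.4, [1, 42, 96], [0.213, -0.102, 0.13]], [0.4, [2, 64, 94], [0.32, -0.153, 0.195]], [0.4, [2, 85, 92], [0.427, -0.204, 0.26]], [0.4, [3, 106, 89], [0.533, -0.255, 0.325]]]
[[0.4, [0, 21, -2], [0.107, -0.051, 0.065]], [0.4, [1, 43, -4], [0.214, -0.102, 0.13]], [0.4, [1, 64, -6], [0.32, -0.153, 0.195]], [0.4, [2, 85, -8], [0.427, -0.204, 0.26]], [0.4, [2, 85, -8], [0.427, -0.204, 0.26]], [0.4, [2, 85, -28], [0.427, -0.204, 0.26]], [0.4, [2, 85, -48], [0.427, -0.204, 0.26]]]
```

Call:
{"fn": "step_arm", "kwargs": {
  "targets": [
    [0.95,[-7,-7,-25],[0,0,0]],
    [0.95,[-14,-14,-50],[0,0,0]],
    [0.95,[-21,-21,-75],[0,0,0]],
    [0.95,[-27,-28,-99],[0,0,0]],
    [0.95,[-27,-28,-99],[0,0,0]],
    [0.95,[-27,-28,-99],[0,0,0]]
  ]
}}

```text
time: 26.65
ee_pos: [0.4345, -0.2986, 0.0063]
tcp_rot: [-179.9, 30.0, 46.1]
wrist_force: [-0.1, -0.7, -0.0]
opening: 0.0815
grasp_force: 0.0
```

Call:
{"fn": "step_arm", "kwargs": {
  "targets": [
    [0.4,[0,0,0],[0.0,0.0,0.0]],
    [0.4,[0,0,0],[0.0,0.0,0.0]],
    [0.4,[0,0,0],[0.0,0.0,0.0]],
    [0.4,[0,0,0],[0.0,0.0,0.0]],
    [0.4,[0,0,0],[0.0,0.0,0.0]],
    [0.4,[0,0,0],[0.0,0.0,0.0]],
    [0.4,[0,0,0],[0.0,0.0,0.0]]
  ]
}}

```text
time: 27.35
ee_pos: [0.4357, -0.2993, 0.0073]
tcp_rot: [179.9, 29.9, 46.0]
wrist_force: [0.5, 3.0, 6.8]
opening: 0.0548
grasp_force: 64.6
```

Call:
{"fn": "step_arm", "kwargs": {
  "targets": [
    [0.4,[0,0,33],[0.0,0.0,0.0]],
    [0.4,[0,0,67],[0.0,0.0,0.0]],
    [0.4,[0,0,100],[0.0,0.0,0.0]],
    [0.4,[1,21,98],[0.107,-0.051,0.065]],
    [0.4,[1,42,96],[0.213,-0.102,0.13]],
    [0.4,[2,64,94],[0.32,-0.153,0.195]],
    [0.4,[2,85,92],[0.427,-0.204,0.26]],
    [0.4,[3,106,89],[0.533,-0.255,0.325]]
  ]
}}

```text
time: 28.15
ee_pos: [0.4379, -0.1924, 0.0961]
tcp_rot: [-175.2, -3.6, 66.6]
wrist_force: [-0.4, 0.3, -1.1]
opening: 0.0549
grasp_force: 63.9
```

Call:
{"fn": "step_arm", "kwargs": {
  "targets": [
    [0.4,[0,21,-2],[0.107,-0.051,0.065]],
    [0.4,[1,43,-4],[0.214,-0.102,0.13]],
    [0.4,[1,64,-6],[0.32,-0.153,0.195]],
    [0.4,[2,85,-8],[0.427,-0.204,0.26]],
    [0.4,[2,85,-8],[0.427,-0.204,0.26]],
    [0.4,[2,85,-28],[0.427,-0.204,0.26]],
    [0.4,[2,85,-48],[0.427,-0.204,0.26]]
  ]
}}

```text
time: 28.85
ee_pos: [0.4401, -0.1095, 0.0469]
tcp_rot: [180.0, -29.7, 82.9]
wrist_force: [-0.3, -0.4, -1.1]
opening: 0.0551
grasp_force: 64.0
```

Run:
```python
from hexp import *
from plan import *
o=bot.get_obs(); p,R=get(); print(o['time'],o['ee_pos']-p,o['tcp_rot'],R.as_euler('xyz',degrees=True),o['opening'],o['wrist_force'],p)
snap('scene'); snap('side')
for n in('scene','side'): edges(n,(.44,-.115),173,.059)
yv=np.array([.122,.9925]); a=R.as_matrix()[:,2]
t=p-[0,0,.040]
calls([(.4,t,R,20,2)]); calls([(.9,t,R,20,3),(.95,t-a*.07,R,40,0)])
R2=tilt(down(83),yv,30); c=t-a*.014; c[2]=.018; print(c); t2=tcp(c,R2,.014); a2=R2.as_matrix()[:,2]
calls([(.95,t2-a2*.07,R2,40,1)]); print(get()[0],t2)
```

```text
28.85 [-9.02363959e-04 -1.52448981e-03 -9.00671150e-05] [179.99536682 -29.7000334   82.9380884 ] [179.96923036 -30.00719078  83.0173944 ] 0.055112750807847236 [-0.34586728 -0.40268691 -1.11446731] [ 0.441 -0.108  0.047]
scene face 0 cos 0.78 G/R rows [0.33 0.29 0.3  0.4  0.54 0.74 0.88]
scene face 240 cos 0.08 G/R rows [0.85 0.85 0.85 0.82 0.78 0.82 0.78]
scene face 300 cos 0.88 G/R rows [0.74 0.72 0.72 0.7  0.65 0.55 0.43]
side face 0 cos 0.83 G/R rows [0.99 0.99 0.98 0.98 0.98 0.98 0.98]
side face 60 cos 0.89 G/R rows [0.98 0.98 0.97 0.98 0.97 0.98 0.97]
side face 120 cos 0.05 G/R rows [0.98 0.98 0.98 0.98 0.98 0.98 0.98]
[[0.4, [0, 0, -20], [0.0, 0.0, 0.0]], [0.4, [0, 0, -40], [0.0, 0.0, 0.0]], [0.4, [0, 0, -40], [0.0, 0.0, 0.0]], [0.4, [0, 0, -40], [0.0, 0.0, 0.0]]]
[[0.9, [0, 0, 0], [0.0, 0.0, 0.0]], [0.9, [0, 0, 0], [0.0, 0.0, 0.0]], [0.9, [0, 0, 0], [0.0, 0.0, 0.0]], [0.9, [0, 0, 0], [0.0, 0.0, 0.0]], [0.95, [-2, -17, 30], [0.0, 0.0, 0.0]], [0.95, [-4, -35, 61], [0.0, 0.0, 0.0]]]
[ 0.44014138 -0.11494868  0.018     ]
[[0.95, [1, 7, 0], [-0.13, 0.016, 0.0]], [0.95, [2, 14, 0], [-0.26, 0.032, 0.0]], [0.95, [2, 21, -1], [-0.39, 0.048, 0.0]], [0.95, [3, 28, -1], [-0.52, 0.064, 0.0]], [0.95, [4, 35, -1], [-0.65, 0.08, 0.0]], [0.95, [5, 42, -1], [-0.78, 0.096, 0.0]], [0.95, [6, 49, -1], [-0.91, 0.112, 0.0]], [0.95, [7, 56, -2], [-1.039, 0.128, 0.0]]]
[[0.95, [0, 0, 0], [0.0, 0.0, 0.0]]]
[ 0.444 -0.087  0.066] [ 0.43928735 -0.12189638  0.00587564]
```

Call:
{"fn": "step_arm", "kwargs": {
  "targets": [
    [0.4,[0,0,-20],[0.0,0.0,0.0]],
    [0.4,[0,0,-40],[0.0,0.0,0.0]],
    [0.4,[0,0,-40],[0.0,0.0,0.0]],
    [0.4,[0,0,-40],[0.0,0.0,0.0]]
  ]
}}

```text
time: 29.35
ee_pos: [0.4398, -0.1089, 0.0076]
tcp_rot: [-180.0, -29.9, 83.0]
wrist_force: [0.2, 0.3, -1.6]
opening: 0.0554
grasp_force: 68.0
```

Call:
{"fn": "step_arm", "kwargs": {
  "targets": [
    [0.9,[0,0,0],[0.0,0.0,0.0]],
    [0.9,[0,0,0],[0.0,0.0,0.0]],
    [0.9,[0,0,0],[0.0,0.0,0.0]],
    [0.9,[0,0,0],[0.0,0.0,0.0]],
    [0.95,[-2,-17,30],[0.0,0.0,0.0]],
    [0.95,[-4,-35,61],[0.0,0.0,0.0]]
  ]
}}

```text
time: 29.95
ee_pos: [0.4345, -0.143, 0.0678]
tcp_rot: [-179.8, -30.0, 83.0]
wrist_force: [0.5, -0.4, 1.2]
opening: 0.0812
grasp_force: 0.0
```

Call:
{"fn": "step_arm", "kwargs": {
  "targets": [
    [0.95,[1,7,0],[-0.13,0.016,0.0]],
    [0.95,[2,14,0],[-0.26,0.032,0.0]],
    [0.95,[2,21,-1],[-0.39,0.048,0.0]],
    [0.95,[3,28,-1],[-0.52,0.064,0.0]],
    [0.95,[4,35,-1],[-0.65,0.08,0.0]],
    [0.95,[5,42,-1],[-0.78,0.096,0.0]],
    [0.95,[6,49,-1],[-0.91,0.112,0.0]],
    [0.95,[7,56,-2],[-1.039,0.128,0.0]]
  ]
}}

```text
time: 30.75
ee_pos: [0.443, -0.0869, 0.0669]
tcp_rot: [179.8, 30.3, 82.9]
wrist_force: [-0.1, -0.6, -0.5]
opening: 0.081
grasp_force: 0.0
```

Call:
{"fn": "step_arm", "kwargs": {
  "targets": [
    [0.95,[0,0,0],[0.0,0.0,0.0]]
  ]
}}

```text
time: 30.85
ee_pos: [0.442, -0.0851, 0.0641]
tcp_rot: [-179.7, 30.2, 83.4]
wrist_force: [-0.6, -0.1, 0.3]
opening: 0.0811
grasp_force: 0.0
```

Run:
```python
from hexp import *
from plan import *
snap('wrist');o=bot.get_obs();p,R=get();print(o['time'],o['ee_pos']-p,o['tcp_rot'],R.as_euler('xyz',degrees=True))
r=top('wrist',(.440,-.115));print(r); edges('wrist',r[1]/1000,r[3])
t=tcp(np.r_[r[1]/1000,.018],R,.014); print(((t-p)*1000).round(1))
```

```text
30.9 [-0.00186299  0.00126855 -0.00154438] [-179.74382312   30.00551968   83.32205992] [-179.99020678   29.97315934   83.01738049]
(1849, array([ 438.9, -112.4]), array([27.1, 55.3]), 173.8)
wrist face 0 cos 0.54 G/R rows [0.4  0.37 0.31 0.37 0.24 0.31 0.33]
wrist face 240 cos 0.32 G/R rows [0.99 1.   0.96 0.   0.27 0.21 0.29]
wrist face 300 cos 0.99 G/R rows [0.26 0.36 0.78 0.78 0.82 0.79 0.24]
[ -6.  -32.3 -60.1]
```

Run:
```python
from plan import *
p,R=get(); p=p+[-.005,-.034,-.060]; put(p,R)
R2=tilt(down(173.94),EX,30); t=tcp(np.r_[bay(-.027),.031],R2,.014)
calls([(.4,p+[0,0,.13],R,40,0),(.4,t+[0,0,.11],R2,38,2)]); print(get()[0],t)
```

```text
[[0.4, [0, 0, 32], [0.0, 0.0, 0.0]], [0.4, [0, 0, 65], [0.0, 0.0, 0.0]], [0.4, [0, 0, 98], [0.0, 0.0, 0.0]], [0.4, [0, 0, 130], [0.0, 0.0, 0.0]], [0.4, [6, 17, 129], [0.07, 0.055, 0.11]], [0.4, [11, 34, 129], [0.139, 0.111, 0.22]], [0.4, [17, 52, 128], [0.209, 0.166, 0.329]], [0.4, [22, 69, 128], [0.278, 0.221, 0.439]]]
[[0.4, [6, 17, -1], [0.07, 0.055, 0.11]], [0.4, [11, 34, -1], [0.139, 0.111, 0.22]], [0.4, [17, 52, -2], [0.209, 0.166, 0.329]], [0.4, [23, 69, -2], [0.278, 0.221, 0.439]], [0.4, [28, 86, -3], [0.348, 0.277, 0.549]], [0.4, [34, 103, -3], [0.418, 0.332, 0.659]], [0.4, [39, 120, -4], [0.487, 0.387, 0.768]], [0.4, [45, 138, -5], [0.557, 0.442, 0.878]]]
[[0.4, [5, 17, 0], [0.069, 0.055, 0.11]], [0.4, [5, 17, 0], [0.069, 0.055, 0.11]], [0.4, [5, 17, 0], [0.069, 0.055, 0.11]]]
[0.511 0.103 0.129] [0.51139034 0.10289041 0.01887564]
```

Call:
{"fn": "step_arm", "kwargs": {
  "targets": [
    [0.95,[-2,-11,-20],[0.0,0.0,0.0]],
    [0.95,[-3,-22,-40],[0.0,0.0,0.0]],
    [0.95,[-5,-34,-60],[0.0,0.0,0.0]],
    [0.95,[-5,-34,-60],[0.0,0.0,0.0]],
    [0.95,[-5,-34,-60],[0.0,0.0,0.0]]
  ]
}}

```text
time: 31.4
ee_pos: [0.4371, -0.122, 0.0062]
tcp_rot: [-179.9, 29.9, 82.9]
wrist_force: [0.3, 0.0, -0.4]
opening: 0.0813
grasp_force: 0.0
```

Call:
{"fn": "step_arm", "kwargs": {
  "targets": [
    [0.4,[0,0,0],[0.0,0.0,0.0]],
    [0.4,[0,0,0],[0.0,0.0,0.0]],
    [0.4,[0,0,0],[0.0,0.0,0.0]],
    [0.4,[0,0,0],[0.0,0.0,0.0]],
    [0.4,[0,0,0],[0.0,0.0,0.0]],
    [0.4,[0,0,0],[0.0,0.0,0.0]],
    [0.4,[0,0,0],[0.0,0.0,0.0]]
  ]
}}

```text
time: 32.1
ee_pos: [0.4383, -0.1211, 0.0069]
tcp_rot: [179.9, 30.0, 83.0]
wrist_force: [-0.9, 0.8, 6.7]
opening: 0.0554
grasp_force: 64.0
```

Call:
{"fn": "step_arm", "kwargs": {
  "targets": [
    [0.4,[0,0,32],[0.0,0.0,0.0]],
    [0.4,[0,0,65],[0.0,0.0,0.0]],
    [0.4,[0,0,98],[0.0,0.0,0.0]],
    [0.4,[0,0,130],[0.0,0.0,0.0]],
    [0.4,[6,17,129],[0.07,0.055,0.11]],
    [0.4,[11,34,129],[0.139,0.111,0.22]],
    [0.4,[17,52,128],[0.209,0.166,0.329]],
    [0.4,[22,69,128],[0.278,0.221,0.439]]
  ]
}}

```text
time: 32.9
ee_pos: [0.4597, -0.0512, 0.1343]
tcp_rot: [-168.9, 12.4, 112.8]
wrist_force: [0.2, 0.9, -1.4]
opening: 0.0553
grasp_force: 64.1
```

Call:
{"fn": "step_arm", "kwargs": {
  "targets": [
    [0.4,[6,17,-1],[0.07,0.055,0.11]],
    [0.4,[11,34,-1],[0.139,0.111,0.22]],
    [0.4,[17,52,-2],[0.209,0.166,0.329]],
    [0.4,[23,69,-2],[0.278,0.221,0.439]],
    [0.4,[28,86,-3],[0.348,0.277,0.549]],
    [0.4,[34,103,-3],[0.418,0.332,0.659]],
    [0.4,[39,120,-4],[0.487,0.387,0.768]],
    [0.4,[45,138,-5],[0.557,0.442,0.878]]
  ]
}}

```text
time: 33.7
ee_pos: [0.5047, 0.0865, 0.1291]
tcp_rot: [-176.3, -26.2, 166.2]
wrist_force: [0.1, -0.1, -0.7]
opening: 0.0551
grasp_force: 64.1
```

Call:
{"fn": "step_arm", "kwargs": {
  "targets": [
    [0.4,[5,17,0],[0.069,0.055,0.11]],
    [0.4,[5,17,0],[0.069,0.055,0.11]],
    [0.4,[5,17,0],[0.069,0.055,0.11]]
  ]
}}

```text
time: 34.0
ee_pos: [0.5095, 0.1029, 0.1279]
tcp_rot: [-179.8, -30.0, 173.8]
wrist_force: [0.4, -0.1, -0.9]
opening: 0.0548
grasp_force: 64.1
```

Run:
```python
from hexp import *
from plan import *
o=bot.get_obs();print(o['time'],o['ee_pos']-get()[0],o['tcp_rot'],get()[1].as_euler('xyz',degrees=True),o['wrist_force'],o['opening'])
snap('side');snap('scene');b=bay(-.027)
for n in('side','scene'): edges(n,b,83.9,.141)
```

```text
34.0 [-0.00150732 -0.00013268 -0.00114111] [-179.82647902  -29.9595117   173.84080959] [-179.99450451  -29.97172388  173.93685083] [ 0.40828937 -0.1224355  -0.94261855] 0.054814912143804254
side face 0 cos 0.74 G/R rows [0.42 0.52 0.77 0.83 0.85 0.85 0.7 ]
side face 60 cos 0.43 G/R rows [0.52 0.39 0.39 0.33 0.33 0.31 0.34]
side face 300 cos 0.29 G/R rows [1.   0.92 0.9  1.05 0.89 0.89 0.68]
scene face 0 cos 0.84 G/R rows [0.92 0.83 0.81 0.76 0.73 0.7  0.64]
scene face 60 cos 0.18 G/R rows [0.61 0.61 0.61 0.6  0.61 0.66 0.65]
scene face 300 cos 0.64 G/R rows [1.02 1.02 1.02 1.03 1.   1.   0.95]
```

Call:
{"fn": "step_arm", "kwargs": {
  "targets": [
    [0.4,[0,0,-40],[0,0,0]],
    [0.4,[0,0,-75],[0,0,0]],
    [0.4,[0,0,-95],[0,0,0]],
    [0.4,[0,0,-105],[0,0,0]],
    [0.4,[0,0,-109],[0,0,0]],
    [0.4,[0,0,-110],[0,0,0]],
    [0.4,[0,0,-110],[0,0,0]]
  ]
}}

```text
time: 34.8
ee_pos: [0.5096, 0.1024, 0.0202]
tcp_rot: [-179.9, -29.9, 173.9]
wrist_force: [-2.5, -2.0, 5.3]
opening: 0.0551
grasp_force: 64.3
```

Call:
{"fn": "step_arm", "kwargs": {
  "targets": [
    [0.8,[0,0,0],[0,0,0]],
    [0.8,[0,0,0],[0,0,0]],
    [0.8,[0,0,0],[0,0,0]],
    [0.8,[0,0,20],[0,0,0]],
    [0.8,[0,0,60],[0,0,0]],
    [0.8,[0,0,100],[0,0,0]],
    [0.8,[0,0,140],[0,0,0]],
    [0.8,[0,0,180],[0,0,0]]
  ]
}}

```text
time: 35.6
ee_pos: [0.5091, 0.1026, 0.2002]
tcp_rot: [-179.9, -29.9, 173.9]
wrist_force: [1.4, 0.1, 0.8]
opening: 0.0684
grasp_force: 0.0
```

Run:
```python
from plan import *
p,R=get(); put(p+[0,0,.07],R)
calls([(1,[.52,.25,.30],down(153.08),45,2)])
```

```text
[[1, [2, 29, 20], [-0.03, -0.101, -0.071]], [1, [4, 59, 40], [-0.06, -0.202, -0.142]], [1, [5, 88, 61], [-0.09, -0.303, -0.213]], [1, [7, 118, 81], [-0.119, -0.403, -0.285]], [1, [9, 147, 101], [-0.149, -0.504, -0.356]], [1, [9, 147, 101], [-0.149, -0.504, -0.356]], [1, [9, 147, 101], [-0.149, -0.504, -0.356]]]
```

Call:
{"fn": "step_arm", "kwargs": {
  "targets": [
    [1,[2,29,20],[-0.03,-0.101,-0.071]],
    [1,[4,59,40],[-0.06,-0.202,-0.142]],
    [1,[5,88,61],[-0.09,-0.303,-0.213]],
    [1,[7,118,81],[-0.119,-0.403,-0.285]],
    [1,[9,147,101],[-0.149,-0.504,-0.356]],
    [1,[9,147,101],[-0.149,-0.504,-0.356]],
    [1,[9,147,101],[-0.149,-0.504,-0.356]]
  ]
}}

```text
time: 36.3
ee_pos: [0.5176, 0.2503, 0.3002]
tcp_rot: [-180.0, 0.0, 153.2]
wrist_force: [0.1, -0.0, -0.0]
opening: 0.0851
grasp_force: 0.0
```

```bash
cat > check.py <<'E'
from hexp import *
from plan import *
im,d,P=snap('wrist','wl.png');C=cloud(d,P);Q=C.reshape(-1,3); b=np.c_[(Q[:,:2]-ORG)@EX,(Q[:,:2]-ORG)@EY]
h=cv2.cvtColor(im,cv2.COLOR_RGB2HSV).reshape(-1,3)
for x in(-.081,-.027,.027,.081):
    k=(abs(Q[:,2]-.048)<.004)&(abs(b[:,0]-x)<.024)&(abs(b[:,1])<.062)&(h[:,1]>90)
    if k.sum()<50: continue
    br=k&(h[:,0]>12)&(h[:,0]<30)
    print(x,k.sum(),'brass',br.sum(),Q[k,2].mean().round(4),cv2.minAreaRect((b[k]*1000).astype(np.float32)),np.percentile(b[k,1],[1,99]).round(4))
z=C[...,2]
s=(abs(b[:,0])<.09)&(abs(Q[:,2]-.046)<.003)&(b[:,1]<.1)&(b[:,1]>-.01)&(h[:,1]<60)
print('jaw centre y',np.percentile(b[s,1],[2,50,98]))
k=(z>.108)&(z<.123)&(np.hypot(C[...,0]-.568,C[...,1]-.313)<.06); print('knob',cv2.minEnclosingCircle((C[k][:,:2]*1000).astype(np.float32)) if k.sum()>5 else None)
o=bot.get_obs();print(o['time'],o['ee_pos'],o['tcp_rot'])
E
python3 check.py
```

```text
-0.081 805 brass 310 0.048 ((-79.5606460571289, 0.6022739410400391), (56.9733772277832, 26.372230529785156), 89.94981384277344) [-0.027   0.0287]
-0.027 724 brass 283 0.048 ((-29.234182357788086, -0.6196861267089844), (26.687366485595703, 57.200843811035156), 0.8098068833351135) [-0.0285  0.0273]
0.081 572 brass 232 0.048 ((78.18948364257812, -0.46959877014160156), (56.569828033447266, 24.691062927246094), 89.84089660644531) [-0.028   0.0273]
jaw centre y [0.06487879 0.07372441 0.08196136]
knob ((607.05126953125, 308.8055114746094), 9.895455360412598)
36.35 [0.51800386 0.24945004 0.29901419] [-1.79888336e+02 -7.05194330e-02  1.53152440e+02]
```

View pics/wl.png

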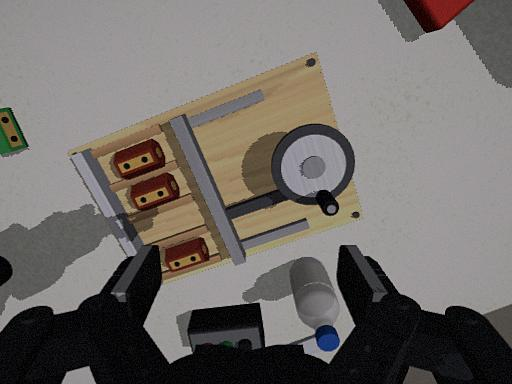

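All three lie strip-up in bays -81, -27 and +81, with the jaw fully back and the knob at (330,205). Winding forward.

Run:
```python
from plan import *
from m2 import *
reds('side'); reds('scene')
R=down(153.08); put([.520,.250,.300],R)
kp=lambda a:[.5679+.040*np.cos(np.radians(a)),.3131+.040*np.sin(np.radians(a)),.088]
k0=np.array(kp(-6.3))
print('grasp');calls([(1,k0+[0,0,.1],R,45,0),(.7,k0,R,40,2)])
calls([(.1,k0,R,40,7)])
print('wind');calls([(.1,kp(-6.3-x),R,60,0) for x in list(range(25,551,25))+[560,568,575]]+[(.1,kp(-581.3),R,60,1)])
```

```text
side [189. 138.] 194 top [0.3723 0.4844 0.033 ] ((375.2499694824219, 248.35276794433594), (506.0218811035156, 85.61666107177734), 85.82843017578125)
side [235. 183.] 51 top [0.5054 0.0975 0.1527] ((506.5844421386719, 99.76339721679688), (52.82203674316406, 7.937616348266602), 86.29635620117188)
side [268. 200.] 90 top [0.6268 0.0777 0.047 ] ((463.6098937988281, -414.9613037109375), (1114.9163818359375, 36.48685073852539), 72.04771423339844)
side [224. 204.] 71 top [0.4722 0.1013 0.0471] ((466.8090515136719, 105.09373474121094), (54.957061767578125, 26.33199691772461), 83.06633758544922)
side [279. 361.] 287 top [ 0.483  -0.4749  0.0248] ((372.0812683105469, -682.6338500976562), (543.6343383789062, 82.72917938232422), 60.54418182373047)
scene [190. 116.] 88 top [ 0.4938 -0.4666  0.0233] ((492.8669738769531, -465.81268310546875), (94.09742736816406, 20.97374153137207), 4.417417526245117)
scene [357. 294.] 696 top [0.442  0.5418 0.0361] ((632.266357421875, 596.7387084960938), (596.5203857421875, 71.24263000488281), 16.132211685180664)
grasp
[[1, [22, 15, -28], [0.0, 0.0, 0.0]], [1, [44,
[... 904 characters left out ...]
1, 13, 0], [0.0, 0.0, 0.0]], [0.1, [26, 21, 0], [0.0, 0.0, 0.0]], [0.1, [44, 21, 0], [0.0, 0.0, 0.0]], [0.1, [60, 14, 0], [0.0, 0.0, 0.0]], [0.1, [71, 1, 0], [0.0, 0.0, 0.0]], [0.1, [76, -15, 0], [0.0, 0.0, 0.0]], [0.1, [73, -32, 0], [0.0, 0.0, 0.0]], [0.1, [64, -47, 0], [0.0, 0.0, 0.0]]]
[[0.1, [-15, -9, 0], [0.0, 0.0, 0.0]], [0.1, [-32, -11, 0], [0.0, 0.0, 0.0]], [0.1, [-49, -5, 0], [0.0, 0.0, 0.0]], [0.1, [-61, 7, 0], [0.0, 0.0, 0.0]], [0.1, [-68, 23, 0], [0.0, 0.0, 0.0]], [0.1, [-66, 40, 0], [0.0, 0.0, 0.0]], [0.1, [-64, 47, 0], [0.0, 0.0, 0.0]], [0.1, [-61, 52, 0], [0.0, 0.0, 0.0]]]
[[0.1, [3, 4, 0], [0.0, 0.0, 0.0]], [0.1, [3, 4, 0], [0.0, 0.0, 0.0]], [0.1, [3, 4, 0], [0.0, 0.0, 0.0]]]
```

Call:
{"fn": "step_arm", "kwargs": {
  "targets": [
    [1,[22,15,-28],[0.0,0.0,0.0]],
    [1,[44,29,-56],[0.0,0.0,0.0]],
    [1,[66,44,-84],[0.0,0.0,0.0]],
    [1,[88,59,-112],[0.0,0.0,0.0]],
    [0.7,[88,59,-145],[0.0,0.0,0.0]],
    [0.7,[88,59,-179],[0.0,0.0,0.0]],
    [0.7,[88,59,-212],[0.0,0.0,0.0]],
    [0.7,[88,59,-212],[0.0,0.0,0.0]]
  ]
}}

```text
time: 37.15
ee_pos: [0.6041, 0.3055, 0.0799]
tcp_rot: [-179.4, -0.4, 153.0]
wrist_force: [-0.4, -0.5, -1.0]
opening: 0.06
grasp_force: 0.0
```

Call:
{"fn": "step_arm", "kwargs": {
  "targets": [
    [0.1,[0,0,0],[0.0,0.0,0.0]],
    [0.1,[0,0,0],[0.0,0.0,0.0]],
    [0.1,[0,0,0],[0.0,0.0,0.0]],
    [0.1,[0,0,0],[0.0,0.0,0.0]],
    [0.1,[0,0,0],[0.0,0.0,0.0]],
    [0.1,[0,0,0],[0.0,0.0,0.0]],
    [0.1,[0,0,0],[0.0,0.0,0.0]],
    [0.1,[0,0,0],[0.0,0.0,0.0]]
  ],
  "force": 50
}}

```text
time: 37.95
ee_pos: [0.6074, 0.3089, 0.0899]
tcp_rot: [179.9, 0.2, 153.1]
wrist_force: [2.0, -0.9, 6.0]
opening: 0.018
grasp_force: 48.9
```

Call:
{"fn": "step_arm", "kwargs": {
  "targets": [
    [0.1,[-6,-17,0],[0.0,0.0,0.0]],
    [0.1,[-18,-29,0],[0.0,0.0,0.0]],
    [0.1,[-34,-35,0],[0.0,0.0,0.0]],
    [0.1,[-51,-34,0],[0.0,0.0,0.0]],
    [0.1,[-67,-26,0],[0.0,0.0,0.0]],
    [0.1,[-77,-12,0],[0.0,0.0,0.0]],
    [0.1,[-80,5,0],[0.0,0.0,0.0]],
    [0.1,[-76,22,0],[0.0,0.0,0.0]]
  ]
}}

```text
time: 38.75
ee_pos: [0.5313, 0.3313, 0.0899]
tcp_rot: [179.9, 0.2, 153.1]
wrist_force: [14.1, -9.5, 3.8]
opening: 0.0186
grasp_force: 51.2
```

Call:
{"fn": "step_arm", "kwargs": {
  "targets": [
    [0.1,[11,13,0],[0.0,0.0,0.0]],
    [0.1,[26,21,0],[0.0,0.0,0.0]],
    [0.1,[44,21,0],[0.0,0.0,0.0]],
    [0.1,[60,14,0],[0.0,0.0,0.0]],
    [0.1,[71,1,0],[0.0,0.0,0.0]],
    [0.1,[76,-15,0],[0.0,0.0,0.0]],
    [0.1,[73,-32,0],[0.0,0.0,0.0]],
    [0.1,[64,-47,0],[0.0,0.0,0.0]]
  ]
}}

```text
time: 39.55
ee_pos: [0.5956, 0.2844, 0.0898]
tcp_rot: [179.8, 0.1, 153.1]
wrist_force: [-9.4, 12.9, 11.1]
opening: 0.0183
grasp_force: 51.9
```

Call:
{"fn": "step_arm", "kwargs": {
  "targets": [
    [0.1,[-15,-9,0],[0.0,0.0,0.0]],
    [0.1,[-32,-11,0],[0.0,0.0,0.0]],
    [0.1,[-49,-5,0],[0.0,0.0,0.0]],
    [0.1,[-61,7,0],[0.0,0.0,0.0]],
    [0.1,[-68,23,0],[0.0,0.0,0.0]],
    [0.1,[-66,40,0],[0.0,0.0,0.0]],
    [0.1,[-64,47,0],[0.0,0.0,0.0]],
    [0.1,[-61,52,0],[0.0,0.0,0.0]]
  ]
}}

```text
time: 40.35
ee_pos: [0.5347, 0.3365, 0.0899]
tcp_rot: [179.9, 0.2, 153.1]
wrist_force: [2.4, -5.0, 11.4]
opening: 0.0185
grasp_force: 51.9
```

Call:
{"fn": "step_arm", "kwargs": {
  "targets": [
    [0.1,[3,4,0],[0.0,0.0,0.0]],
    [0.1,[3,4,0],[0.0,0.0,0.0]],
    [0.1,[3,4,0],[0.0,0.0,0.0]]
  ]
}}

```text
time: 40.65
ee_pos: [0.5378, 0.3404, 0.0899]
tcp_rot: [179.9, 0.2, 153.1]
wrist_force: [3.8, -1.4, 9.2]
opening: 0.0187
grasp_force: 52.0
```

```bash
python3 - <<'E'
from h import *
o=bot.get_obs();r=(o['ee_pos'][:2]-[.5679,.3131])*1000;print(r,np.degrees(np.arctan2(r[1],r[0])),o['wrist_force'],o['time'])
E
python3 check.py
```

```text
[-30.05650363  27.34806164] 137.70130602065893 [ 3.79661936 -1.41719317  9.18652294] 40.65
jaw centre y [0.0003354  0.01056586 0.01313864]
knob ((531.623046875, 343.317626953125), 22.920326232910156)
40.7 [0.53776223 0.34038802 0.08985523] [1.79882969e+02 1.72749572e-01 1.53057750e+02]
```

Call:
{"fn": "step_arm", "kwargs": {
  "targets": [
    [0.1,[2,2,0],[0.0,0.0,0.0]],
    [0.1,[4,4,0],[0.0,0.0,0.0]],
    [0.1,[6,5,0],[0.0,0.0,0.0]],
    [0.1,[7,6,0],[0.0,0.0,0.0]],
    [0.1,[8,7,0],[0.0,0.0,0.0]],
    [0.1,[10,8,0],[0.0,0.0,0.0]],
    [0.1,[10,8,0],[0.0,0.0,0.0]]
  ]
}}

```text
time: 41.4
ee_pos: [0.5457, 0.3472, 0.0898]
tcp_rot: [-179.9, 0.0, 153.1]
wrist_force: [-7.9, -8.0, 16.0]
opening: 0.0184
grasp_force: 52.7
```

Run:
```python
from h import *
o=bot.get_obs();r=(o['ee_pos'][:2]-[.5679,.3131])*1000;print(r,np.degrees(np.arctan2(r[1],r[0])),o['wrist_force'],o['time'])
```

```text
[-22.2014136   34.08611502] 123.07752815313411 [-7.89830597 -7.99861723 15.98837538] 41.4
```

Call:
{"fn": "step_arm", "kwargs": {
  "targets": [
    [0.1,[2,1,0],[0.0,0.0,0.0]],
    [0.1,[4,2,0],[0.0,0.0,0.0]],
    [0.1,[4,2,0],[0.0,0.0,0.0]],
    [0.1,[4,2,0],[0.0,0.0,0.0]]
  ]
}}

```text
time: 41.8
ee_pos: [0.5468, 0.3478, 0.0897]
tcp_rot: [-179.6, -0.2, 153.1]
wrist_force: [-23.5, -15.0, 23.2]
opening: 0.0183
grasp_force: 53.7
```

Run:
```python
from h import *
o=bot.get_obs();r=(o['ee_pos'][:2]-[.5679,.3131])*1000;print(r,np.degrees(np.arctan2(r[1],r[0])),o['wrist_force'],o['time'])
```

```text
[-21.10353758  34.7428232 ] 121.27539506543768 [-23.50246014 -15.02713695  23.23213626] 41.8
```

Call:
{"fn": "step_arm", "kwargs": {
  "targets": [
    [0.1,[-3,-2,0],[0,0,0]],
    [0.1,[-5,-3,0],[0,0,0]],
    [0.6,[-5,-3,0],[0,0,0]],
    [0.6,[-5,-3,0],[0,0,0]],
    [0.6,[-5,-3,0],[0,0,0]],
    [0.6,[-5,-3,0],[0,0,0]],
    [0.7,[-5,-3,40],[0,0,0]],
    [1,[-5,-3,85],[0,0,0]]
  ]
}}

```text
time: 42.6
ee_pos: [0.5443, 0.3461, 0.1713]
tcp_rot: [-179.7, -0.1, 153.1]
wrist_force: [0.7, 0.9, -0.4]
opening: 0.0725
grasp_force: 0.0
```

Call:
{"fn": "step_arm", "kwargs": {
  "targets": [
    [1,[0,-20,30],[0,0,0]],
    [1,[0,-40,60],[0,0,0]],
    [1,[0,-60,90],[0,0,0]],
    [1,[-20,-80,120],[0,0,0]],
    [1,[-25,-95,125],[0,0,0]],
    [1,[-25,-95,125],[0,0,0]],
    [1,[-25,-95,125],[0,0,0]]
  ]
}}

```text
time: 43.3
ee_pos: [0.5205, 0.2517, 0.2966]
tcp_rot: [-179.9, -0.0, 153.0]
wrist_force: [0.5, -0.5, 0.1]
opening: 0.0857
grasp_force: 0.0
```

```bash
python3 check.py; python3 -c "
from h import *
im,d,p=snap('wrist'); cv2.imwrite('pics/fin.png',im[:,:,::-1])"
```

```text
-0.081 759 brass 306 0.0479 ((-79.08081817626953, -34.43229675292969), (26.301563262939453, 54.989662170410156), 0.15093505382537842) [-0.0613 -0.0079]
-0.027 703 brass 279 0.048 ((-28.608131408691406, -34.795188903808594), (54.25967788696289, 42.319583892822266), 89.41644287109375) [-0.0612 -0.008 ]
0.081 291 brass 120 0.0479 ((78.4588851928711, -23.160104751586914), (28.39464569091797, 32.2399787902832), 2.423680067062378) [-0.0375 -0.0077]
jaw centre y [-0.00677082  0.00205098  0.01017011]
knob ((545.0093994140625, 345.9408874511719), 9.951882362365723)
43.35 [0.52043501 0.25193893 0.29600352] [-1.79870414e+02 -6.13793092e-02  1.53061544e+02]
```

View pics/fin.png

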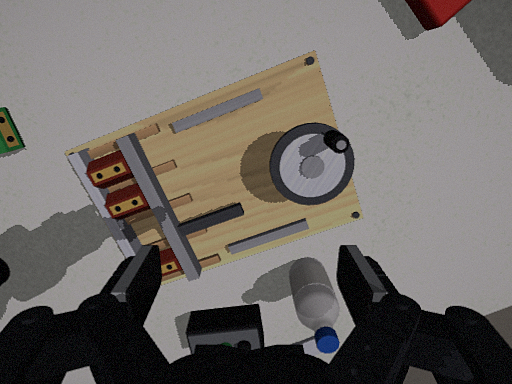

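The jaw has the three insulators against the fence, strips up, and the arm is clear.

```bash
python3 -c "
from workcell import bot
print(bot.job_done())"
```

```text
the job is handed in; nothing more can be done
None
```

I handed the job in at about 43 s. The three red insulators lie strip-up in bays -81, -27 and +81, and by my last camera check the jaw, wound about 71–72 mm forward, holds them against the fence. No verdict came back from the hand-in.

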